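Hang the tape caddies on the archive rail

TASK

Lift the lid off the box by its knob and lay it flat on the table clear of the box, leaving it there while you work. Hang every tape caddy from the box on the rail, hooking it on at the open stretch and sliding it along under the keeper bar, towards the end post, until the whole caddy is past the black band on the rail. When all are parked, put the lid back squarely so that it covers the empty box, and do not disturb the other tapes and tins on the table.

Things in the scene. Friction and masses are not known exactly. Their poses are not given: they have to be found in the camera images.
- box: open-topped grey laminate box fixed to the table, outside 156 mm (x) by 188 mm (y) by 168 mm high, walls and floor 7 mm; origin at the centre of its underside, z up. The caddies stand on its floor side by side along its y
- lid: loose flat grey laminate lid, 180 mm (x) by 212 mm (y), 8 mm thick, 0.35 kg, no lip: it simply rests on the box's rim, overhanging 12 mm all round when square. Origin at the centre of its underside, z up. A black knob, 36 mm across and 34 mm high, stands on its middle
- lid_knob (a point): grip point on the lid knob's axis, 30 mm above the lid's underside (22 mm above its top, 12 mm below the knob's top)
- rail: fixed rail stand: round steel rail, 12 mm thick, along its y, axis 140 mm above the table, from one post to another (centred at y = +178 and -178 mm, 16 mm thick in y, up to 44 mm wide in x). Origin on the table under the rail's middle; +x points away from the robot. Foot plate under it 100 x 400 mm, 8 mm thick
- rail_keeper (a point): middle of the keeper bar's underside: a flat bar over the parking stretch, from the mark to the -y post, x = +6 to +20 mm, underside 22 mm and top 26 mm above the rail's axis. A hook can be neither put on nor taken off there, only slid along below it; fingers holding a tab pass above it
- rail_load (a point): point on the rail's axis in the middle of the open stretch (about 150 mm, nothing above it), 85 mm to the +y side of the mark; axes as the rail's
- rail_mark (a point): point on the rail's axis at the inner (-y) edge of the black band (10 mm wide), where the keeper begins; parked caddies must be wholly on its -y side. Axes as the rail's
- rail_stop (a point): point on the rail's axis at the face of the -y post, 180 mm from the mark; axes as the rail's
- film_tin: bystander: round aluminium film tin, 128 mm across, 36 mm high, origin under its centre
- tape_case: bystander: black tape case standing upright, 110 x 30 x 110 mm high, origin under its centre
- cassette: bystander: black cassette lying flat, 100 x 160 x 25 mm, origin under its centre
- caddy1: hanging tape caddy, 0.25 kg, one of two or three (None when absent), upright in the box, its +x roughly along world +x. Grey and black case 100 mm (x) by 36 mm (y) by 48 mm high, origin at the centre of its underside, z up. On it a white strap hook, 20 mm wide in y, and a grip tab: see its other points
- caddy1_tab (a point): grip point in the tab of caddy1, 143 mm above the caddy's underside, at its x = -18 mm, 12 mm below the tab's top. The tab is 12 mm thick (x) and 22 mm wide (y), from z = 94 to 155 mm, over the hook's stem, clear of the rail's keeper; None when absent
- caddy1_hook (a point): point in the hook of caddy1 where the rail's axis lies when it hangs: x = 0, 92 mm above the underside. Stem at x = -18 mm, gabled arm (top z = 106 mm), lip at x = +18 mm ending at z = 80 mm, 30 mm free between stem and lip. The mouth opens to +x between case top (z = 48) and lip end (z = 80); None when absent
- caddy2: hanging tape caddy, 0.25 kg, one of two or three (None when absent), upright in the box, its +x roughly along world +x. Grey and black case 100 mm (x) by 36 mm (y) by 48 mm high, origin at the centre of its underside, z up. On it a white strap hook, 20 mm wide in y, and a grip tab: see its other points
- caddy2_tab (a point): grip point in the tab of caddy2, 143 mm above the caddy's underside, at its x = -18 mm, 12 mm below the tab's top. The tab is 12 mm thick (x) and 22 mm wide (y), from z = 94 to 155 mm, over the hook's stem, clear of the rail's keeper; None when absent
- caddy2_hook (a point): point in the hook of caddy2 where the rail's axis lies when it hangs: x = 0, 92 mm above the underside. Stem at x = -18 mm, gabled arm (top z = 106 mm), lip at x = +18 mm ending at z = 80 mm, 30 mm free between stem and lip. The mouth opens to +x between case top (z = 48) and lip end (z = 80); None when absent
- caddy3: hanging tape caddy, 0.25 kg, one of two or three (None when absent), upright in the box, its +x roughly along world +x. Grey and black case 100 mm (x) by 36 mm (y) by 48 mm high, origin at the centre of its underside, z up. On it a white strap hook, 20 mm wide in y, and a grip tab: see its other points
- caddy3_tab (a point): grip point in the tab of caddy3, 143 mm above the caddy's underside, at its x = -18 mm, 12 mm below the tab's top. The tab is 12 mm thick (x) and 22 mm wide (y), from z = 94 to 155 mm, over the hook's stem, clear of the rail's keeper; None when absent
- caddy3_hook (a point): point in the hook of caddy3 where the rail's axis lies when it hangs: x = 0, 92 mm above the underside. Stem at x = -18 mm, gabled arm (top z = 106 mm), lip at x = +18 mm ending at z = 80 mm, 30 mm free between stem and lip. The mouth opens to +x between case top (z = 48) and lip end (z = 80); None when absent
There are look-alikes about, which are no part of the job. Of the things shaped like the box, the grey one is meant.

How it is judged:
On the way, in this order (a step that is already met when the one before it is completed fails the run):
1. the lid lies flat on the table clear of the box, let go (height (world z) of lid below 0.012 m and angle between lid's own z axis and vertical below 0.1 rad and horizontal distance between lid and box above 0.17 m and linear speed of lid below 0.02 m/s and contact force between the fingers and lid below 0.1 N), for 0.2 s.
2. with the lid still off the box, every caddy hangs on the rail, wholly past the band (y of each of caddy1_hook, caddy2_hook, caddy3_hook in the frame of rail_mark below -0.016 m and y of each of caddy1_hook, caddy2_hook, caddy3_hook in the frame of rail_stop above 0 m and x of caddy1_hook in the frame of rail_mark between -0.015 and 0.015 m and z of caddy1_hook in the frame of rail_mark between -0.01 and 0.012 m and angle between each of caddy1, caddy2, caddy3's own z axis and vertical below 0.35 rad and linear speed of each of caddy1, caddy2, caddy3 below 0.15 m/s and x of caddy2_hook in the frame of rail_mark between -0.015 and 0.015 m and z of caddy2_hook in the frame of rail_mark between -0.01 and 0.012 m and x of caddy3_hook in the frame of rail_mark between -0.015 and 0.015 m and z of caddy3_hook in the frame of rail_mark between -0.01 and 0.012 m and height (world z) of lid below 0.05 m), for 0.3 s.
At the end, for the whole second after the job is handed in: Every caddy present hangs still on the rail (hook within 15 mm across and 10 mm in height of the rail's axis, tilt under 0.35 rad, under 0.15 m/s), its middle at least 16 mm past the mark; the lid rests flat on the rim of the box, centred within 11 mm and square within 0.09 rad (y of each of caddy1_hook, caddy2_hook, caddy3_hook in the frame of rail_mark below -0.016 m and y of each of caddy1_hook, caddy2_hook, caddy3_hook in the frame of rail_stop above 0 m and x of caddy1_hook in the frame of rail_mark between -0.015 and 0.015 m and z of caddy1_hook in the frame of rail_mark between -0.01 and 0.012 m and angle between each of caddy1, caddy2, caddy3's own z axis and vertical below 0.35 rad and linear speed of each of caddy1, caddy2, caddy3 below 0.15 m/s and x of caddy2_hook in the frame of rail_mark between -0.015 and 0.015 m and z of caddy2_hook in the frame of rail_mark between -0.01 and 0.012 m and x of caddy3_hook in the frame of rail_mark between -0.015 and 0.015 m and z of caddy3_hook in the frame of rail_mark between -0.01 and 0.012 m and horizontal distance between lid and box below 0.011 m and z of lid in the frame of box between 0.163 and 0.173 m and angle between lid's own z axis and vertical below 0.05 rad and angle between the x axis of lid and the x axis of box, either way round below 0.09 rad and linear speed of lid below 0.02 m/s); the robot touches nothing.
It fails at once if the film_tin is moved more than 30 mm (distance of film_tin from where it was at the start of the episode above 0.03 m).
It fails at once if the tape_case is moved more than 30 mm (distance of tape_case from where it was at the start of the episode above 0.03 m).
It fails at once if the cassette is moved more than 30 mm (distance of cassette from where it was at the start of the episode above 0.03 m).
Of caddy1, caddy2, caddy3 only 2 to 3 are there at a start; the rules pass over those that are not, and their reading is None.
At some moment in a run one of lid, caddy1, caddy2, caddy3 may be knocked a few centimetres aside while the robot is not near it.
It also fails if it takes over 210 s, if anything falls off the work surface, if the arm or the gripper's body presses on something with over 40 N, if the wrist force passes 120 N, or if a joint passes its speed limit or range.

ROBOT

A 7-joint arm with a two-finger parallel gripper is mounted at the origin on the work surface. World frame = base frame: x ahead of the robot, y to its left, z up, the work surface at z = 0. Lengths are in m, angles in rad, forces in N, time in s.
With the tool pointing down it reaches from about 0.35 to 0.9 m from the base axis. Payload 8.1 kg.
Tool frame: the origin (TCP) lies on the centre line of the jaws, within the pads' length; the fingertips stand 11 mm ahead of it and the grasp point (between the pads) lies 8 mm behind it (arm.nose_length is the distance from the TCP to the fingertips, in m); z points along the fingers, y is the line along which they close (so a half turn about z gives the same grasp; the last joint's range is limited). The gripper opens to 92 mm and grips with 3 to 60 N. Pads are 19 mm wide; open, the fingers measure 130 mm over their backs; the gripper's body (75 mm by 190 mm) begins 47 mm behind the grasp point.
Start: joints at [-1.208, 0.434, 0.025, 1.573, -0.012, 1.134, -0.075], TCP at [0.281, 0.558, 0.209] pointing down, gripper open.
Joint ranges: [-2.62, 2.62], [-0.44, 2.09], [-1.27, 1.32], [0.08, 2.57], [-1.32, 4.46], [0.12, 2], [-2.74, 2.74]. Speed limits (rad/s): [2.22, 2.22, 3.01, 3.01, 3.14, 3.14, 3.14].

INTERFACE

Orientations are given as a rotation vector (axis times angle).
In Python, from cell import arm gives the robot as it stands.
- The arm moves only by the tool jog_arm, never from a script. Its argument "moves" is a list of rows, each a list of 4 numbers: the shift along the tool's x, y, z in m, then the turn about the tool's z in rad. In form: [[tx, ty, tz, spin], ...]. A call has 1 to 20 rows; each row is the pose to reach, as a shift and turn from the pose commanded when the call began, along the tool's axes at that moment; what a row does not reach only later rows make up. A row lasts 1/8 s, in which the tool goes at most 62.5 mm and 10.7 degrees, less where a joint would pass 70% of its speed; a pose out of reach is approached as far as the arm can. A call with a gripper value outside its range is refused whole. "hand" is the finger opening in m, from 0 to 0.0918, set as the call begins (left out, the last holds). The fingers move at their own pace and stop on an object; "newtons" is the grip in N (left out, the last holds). Time passes only in rows, so rows that repeat a pose let the fingers close. It gives the time, the measured TCP pose, the force, the opening and the grip force at its end, in the units of the state.
- arm.observe(): the state, without advancing time (a new reading comes with each control period).
- arm.get_image(name): name is "side" or "top" or "wrist"; returns a dict with "color" (420x560x3 uint8, red, green, blue), "z_map" (420x560 float32, m along the optical axis (not along the pixel's ray), 0 where there is no reading), "fx", "fy", "cx", "cy" (pixels), "rvec" (rotation vector, rad) and "tvec" (3), from world to camera coordinates, as OpenCV has them. Camera axes: x right, y down, z forward; pixel columns grow to the right and rows downward; lengths in m; the calibration is good to about 2 mm. A picture is of the moment at which its call begins.
- arm.sign_off(): hands the job in; it is judged then, once.
The state is a dict: "clock": time; "joints": joint angles; "dq": joint speeds; "joint_efforts": joint torques, N m; "position": TCP position; "ee_rot": TCP orientation; "force": force on the tool from outside, world axes, zero at the start; "ft_torque": the same for the moment, N m; "width": opening from 0.0 (shut) to 1.0 (fully open); "gripper_force": force on a finger pad.
Only numpy, scipy, OpenCV 4.12 (cv2) and the standard library are available. Lean on these libraries where they do the work, as an engineer would, in place of code of your own. Each camera call takes 0.05 s, during which the arm holds its last target. There are 200 camera calls.

## Working session

There is one attempt and no reset: what is moved stays moved. The work goes in short steps, Python scripts to look and compute and a tool call to move; the robot and the scene stay as the last step left them, time stands still between calls to the robot, and variables do not carry over. Pictures are saved under pics/ and viewed, at most 14 in all, crops included, and the job is handed in when it is done.

Besides the shell and the picture viewer there is one more tool, called after "Request:" as a command line: name --pt "numbers of a row" for each row, then --argument value for the rest. jog_arm: Moves the arm, as the interface text tells. Its arguments: {"type":"object","properties":{"moves":{"type":"array"},"hand":{"type":"number"},"newtons":{"type":"number"}},"required":["moves"]}

```bash
mkdir -p pics; cat > h.py <<'E'
from cell import arm
import numpy as np, cv2
def cap(n):
    im=arm.get_image(n); im['K']=np.array([[im['fx'],0,im['cx']],[0,im['fy'],im['cy']],[0,0,1]])
    R=cv2.Rodrigues(np.array(im['rvec'],float))[0]; t=np.array(im['tvec'],float)
    v,u=np.mgrid[:420,:560]; z=im['z_map']
    pc=np.stack([(u-im['cx'])/im['fx']*z,(v-im['cy'])/im['fy']*z,z],-1)
    im['P']=(pc-t)@R; im['P'][z==0]=np.nan; im['R']=R; im['t']=t
    return im
def save(n,im,crop=None,s=1):
    c=im['color'][:,:,::-1]
    if crop: c=c[crop[1]:crop[3],crop[0]:crop[2]]
    if s!=1: c=cv2.resize(c,None,fx=s,fy=s,interpolation=cv2.INTER_CUBIC)
    cv2.imwrite('pics/'+n,c)
def st():
    o=arm.observe(); print(o['clock'],np.round(o['position'],4),np.round(o['ee_rot'],4),np.round(o['force'],1),o['width'],o['gripper_force'])
    print('toolaxes(cols)\n',np.round(cv2.Rodrigues(np.array(o['ee_rot'],float))[0],3)); return o
E
python3 - <<'E'
from h import *
o=st()
a=cap('top');b=cap('side');save('top0.png',a);save('side0.png',b)
for i in (a,b): print(i['fx'],-i['R'].T@i['t'],np.round(i['R'],2).tolist())
E
```

```text
0.0 [0.2805 0.5579 0.2083] [-7.2500e-01 -3.0566e+00  2.5000e-03] [0.1 0.2 0.3] 1.003506668135836 0.0
toolaxes(cols)
 [[-0.893  0.449 -0.001]
 [ 0.449  0.893 -0.002]
 [-0.    -0.002 -1.   ]]
480.2469022059453 [0.31827498 0.00462723 1.36980553] [[0.03, -1.0, -0.01], [-0.99, -0.03, -0.15], [0.15, 0.01, -0.99]]
519.1037084798879 [ 1.00602918 -0.39482228  1.16774073] [[0.59, 0.8, 0.01], [0.68, -0.5, -0.54], [-0.43, 0.33, -0.84]]
```

View pics/top0.png

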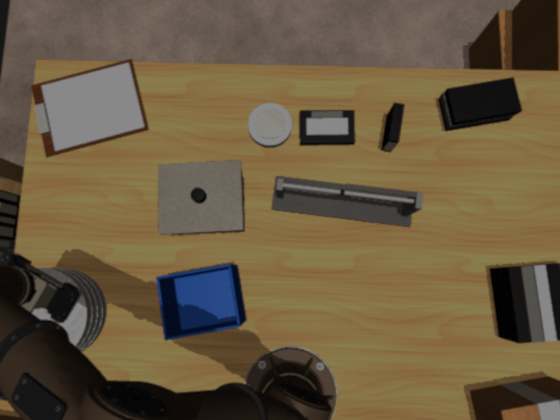

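View pics/side0.png

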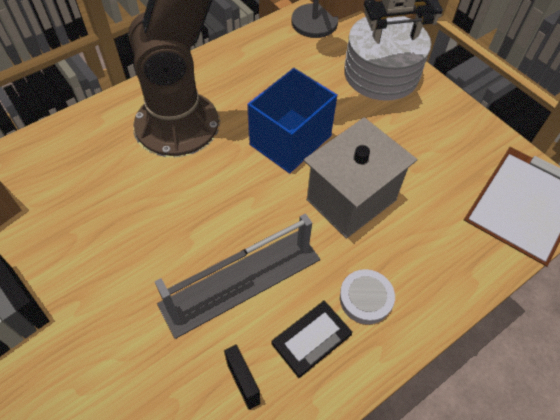

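The top view shows a grey lidded box centred at (200,197) with its knob at (198,195). The rail runs from (280,188) to (415,203), with the band at about (342,192). The tin is at (270,125), the cassette at (327,127) and the tape case at (393,127). Candidates for the box are the grey one at top (200,197) / side (360,180) and the blue open one at top (200,302) / side (292,120). The job calls for grey, so I choose that one, and I'll check it in a close crop.

```bash
python3 - <<'E'
from h import *
a=cap('top');b=cap('side')
save('crop0.png',a,(140,90,440,250),2.6)
def rect(m,n):
    p=m['P'];return p
P=a['P'];z=P[...,2]
reg=np.zeros(z.shape,bool);reg[150:245,145:255]=1
m=reg&(z>.16)&(z<.19)
q=P[m][:,:2]
r=cv2.minAreaRect(q.astype(np.float32)*1000);print('lid',r,np.median(z[m]))
k=reg&(z>.2); print('knob',np.median(P[k],0),k.sum(), (P[k].max(0)+P[k].min(0))/2)
for nm,im in(('top',a),('side',b)):
    P=im['P'];z=P[...,2]
    base=(P[...,0]>.35)&(P[...,0]<.72)&(P[...,1]<.1)&(P[...,1]>-.42)
    w=base&(z>.125)&(z<.155)
    w2=base&(z>.155)
    ft=base&(z>.004)&(z<.012)
    for lab,mm in(('rail',w),('keep',w2),('foot',ft)):
        mm=cv2.morphologyEx(mm.astype(np.uint8),cv2.MORPH_OPEN,np.ones((2,2)))>0
        print(nm,lab,mm.sum(),cv2.minAreaRect(P[mm][:,:2].astype(np.float32)*1000) if mm.sum()>5 else '',np.nanmedian(z[mm]))
P=b['P'];z=P[...,2]
reg=(abs(P[...,0]-.56)<.15)&(abs(P[...,1]-.25)<.15)
m=reg&(z>.165)&(z<.19);print('lid side',cv2.minAreaRect(P[m][:,:2].astype(np.float32)*1000),np.median(z[m]))
m=reg&(z>.2);print('knob side',(P[m].max(0)+P[m].min(0))/2)
m=reg&(z>.02)&(z<.15);print('box walls side',cv2.minAreaRect(P[m][:,:2].astype(np.float32)*1000))
# other objects above table footprint list from top
P=a['P'];zz=(P[...,2]>.012)&(P[...,0]>.3)
n,l,s,c=cv2.connectedComponentsWithStats(zz.astype(np.uint8))
for i in range(1,n):
    if s[i,4]>60: q=P[l==i]; print(c[i].round(),q.min(0).round(3),q.max(0).round(3))
E
```

```text
lid ((510.5040283203125, 240.2476043701172), (180.48422241210938, 213.11285400390625), 4.447350025177002) 0.17563543653161254
knob [0.50964075 0.23890631 0.20897452] 169 [0.50947168 0.23871483 0.20805919]
top rail 717 ((527.6071166992188, -155.23507690429688), (403.9486083984375, 54.664493560791016), 78.93032836914062) 0.14371512981159587
top keep 528 ((532.4127197265625, -250.65167236328125), (238.95315551757812, 70.70553588867188), 88.61023712158203) 0.16528572726737378
top foot 2628 ((523.055908203125, -140.99600219726562), (400.8691711425781, 97.68403625488281), 81.33360290527344) 0.007664508746315423
side rail 524 ((524.6685791015625, -105.42277526855469), (92.43473815917969, 437.9488525390625), 0.7905505895614624) 0.1428945026283393
side keep 750 ((510.4237060546875, -208.65728759765625), (216.20913696289062, 127.1954345703125), 71.83882141113281) 0.165879891724016
side foot 5185 ((501.6331481933594, -131.9103240966797), (401.73468017578125, 166.94845581054688), 84.0533218383789) 0.008109847058649956
lid side ((508.3955993652344, 239.26632690429688), (183.08645629882812, 215.86434936523438), 4.527813911437988) 0.17595713292621515
knob side [0.50927223 0.23898829 0.2079116 ]
box walls side ((607.2139892578125, 166.96670532226562), (242.84695434570312, 241.73580932617188), 53.438236236572266)
[480. 103.] [ 0.751 -0.623  0.012] [ 0.888 -0.413  0.094]
[ 41. 118.] [0.713 0.727 0.012] [0.805 0.778 0.021]
[270. 124.] [0.686 0.015 0.012] [0.815 0.14  0.046]
[393. 127.] [ 0.681 -0.292  0.013] [ 0.795 -0.248  0.117]
[327. 127.] [ 0.697 -0.168  0.012] [ 0.803 -0.009  0.033]
[201. 197.] [0.413 0.127 0.013] [0.608 0.352 0.216]
[365. 194.] [ 0.492 -0.323  0.012] [0.587 0.05  0.175]
[ 29. 268.] [0.3   0.48  0.013] [0.355 0.658 0.579]
[528. 277.] [ 0.3   -0.729  0.012] [ 0.374 -0.551  0.129]
[205. 273.] [0.3   0.147 0.012] [0.344 0.341 0.173]
```

View pics/crop0.png

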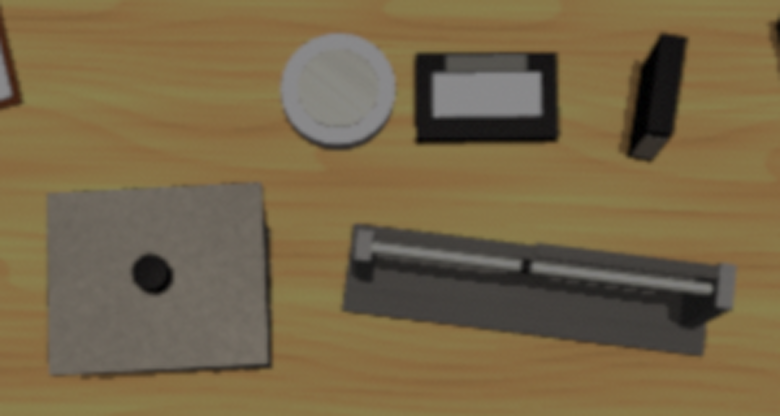

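The crop confirms it: a grey lid with a black knob at crop (152,273). It also shows the open rail stretch at x 370–520, the band at (527,266) and the keeper at 530–712. Next I'll fit the rail precisely and plan the lid grasp.

```bash
cat >> h.py <<'E'
def go(p,yaw=None):
    """print tool shift to TCP world p, tool-y heading yaw (deg)"""
    o=arm.observe(); R=cv2.Rodrigues(np.array(o['ee_rot'],float))[0]
    d=R.T@(np.array(p)-o['position']); s=0
    if yaw is not None:
        cur=np.degrees(np.arctan2(R[1,1],R[0,1])); s=-np.radians((yaw-cur+180)%360-180)
        s=(s+np.pi/2)%np.pi-np.pi/2
    print('go',p,yaw,'->',np.round(d,4),'spin',round(s,4))
E
python3 - <<'E'
from h import *
a=cap('top');b=cap('side')
for nm,im in(('top',a),('side',b)):
    P=im['P'];z=P[...,2]
    th=np.radians(-8.67);ex=np.array([np.cos(th),np.sin(th)]);ey=np.array([-ex[1],ex[0]])
    c=np.array([.523,-.141]); L=P[...,:2]-c; lx=L@ex; ly=L@ey
    col=im['color'].astype(int).sum(-1)
    near=(abs(lx)<.06)&(abs(ly)<.22)
    m=near&(z>.138)&(z<.15)&(ly>.02)&(ly<.16)
    q=P[m][:,:2].astype(np.float32)
    l=cv2.fitLine(q,cv2.DIST_HUBER,0,.01,.01).ravel(); print(nm,'rail line',l,np.degrees(np.arctan2(l[1],l[0])),'lx med',np.median(lx[m]), 'z',np.median(z[m]))
    k=near&(z>.16)&(z<.172)&(ly<-.02)&(ly>-.16)
    print(' keeper lx',np.percentile(lx[k],[5,50,95]),'ly',np.percentile(ly[k],[1,99]),np.median(z[k]))
    d=m&(col<180)|(near&(z>.135)&(z<.15)&(col<140)&(abs(ly)<.05)); print(' dark ly',np.percentile(ly[d],[5,50,95]) if d.any() else '',d.sum())
    p=near&(z>.172)
    for s in(1,-1):
        pp=p&(s*ly>.1)
        if pp.any(): print(' post',s,np.percentile(ly[pp],[5,50,95]),np.percentile(lx[pp],[5,50,95]),np.median(z[pp]))
    f=near&(z>.004)&(z<.011);print(' foot lx',np.percentile(lx[f],[.5,99.5]),'ly',np.percentile(ly[f],[.5,99.5]))
go([.2805,.5579,.33],4.5);go([.5095,.239,.33],4.5);go([.5095,.239,.194],4.5)
E
```

```text
top rail line [ 0.10360423  0.9946186   0.54344356 -0.0493363 ] 84.05324 lx med 0.006644892075782634 z 0.14443456861829154
 keeper lx [0.0218849  0.02953997 0.0371532 ] ly [-0.15753936 -0.02131392] 0.1655284107945063
 dark ly [0.01813466 0.02166017 0.02531754] 17
 post -1 [-0.17031806 -0.17031806 -0.17031806] [0.02127896 0.02127896 0.02127896] 0.17269189760750234
 foot lx [-0.05346054  0.05756029] ly [-0.20211181  0.20545182]
side rail line [ 0.09530264  0.99544835  0.54458153 -0.05437319] 84.53126 lx med 0.008588795407531274 z 0.14437190845139278
 keeper lx [0.02162755 0.03023332 0.03784365] ly [-0.15850181 -0.02195189] 0.16607404903592218
 dark ly [0.02035816 0.02151334 0.02344283] 6
 post -1 [-0.17094662 -0.16544729 -0.164006  ] [0.02458415 0.0372137  0.04040014] 0.17327856047319254
 foot lx [-0.0454847   0.05913711] ly [-0.19606194  0.20219316]
go [0.2805, 0.5579, 0.33] 4.5 -> [-0.     -0.0005 -0.1213] spin 1.0264
go [0.5095, 0.239, 0.33] 4.5 -> [-0.3479 -0.1825 -0.1211] spin 1.0264
go [0.5095, 0.239, 0.194] 4.5 -> [-0.3478 -0.1824  0.0149] spin 1.0264
```

Request:
jog_arm --pt "0 0 -0.06 0" --pt "0 0 -0.12 0" --pt "-0.06 -0.03 -0.12 0.18" --pt "-0.12 -0.06 -0.12 0.36" --pt "-0.17 -0.09 -0.12 0.54" --pt "-0.23 -0.12 -0.12 0.72" --pt "-0.29 -0.15 -0.12 0.9" --pt "-0.348 -0.1825 -0.12 1.026" --pt "-0.348 -0.1825 -0.12 1.026" --pt "-0.348 -0.1825 -0.12 1.026" --pt "-0.348 -0.1825 -0.12 1.026" --hand 0.07 --newtons 25

```text
clock: 1.68
position: [0.5085, 0.2412, 0.3288]
ee_rot: [-2.127, -2.31, -0.0]
force: [-0.5, 0.6, 0.3]
width: 0.763
gripper_force: 0.0
```

```bash
python3 - <<'E'
from h import *
st();go([.5095,.239,.194],4.5)
P=cap('top')['P']
b=cap('side')
P=b['P'];z=P[...,2]
for c,t in (((.523,-.141),-5.7),):
  for nm,im in(('side',b),):
    th=np.radians(t);ex=np.array([np.cos(th),np.sin(th)]);ey=np.array([-ex[1],ex[0]]);L=P[...,:2]-c;lx=L@ex;ly=L@ey
    near=(abs(lx)<.07)&(abs(ly)<.23)
    m=near&(z>.138)&(z<.15)&(ly>.02)&(ly<.16);print(np.polyfit(ly[m],lx[m],1))
    k=near&(z>.16)&(z<.172)&(ly<-.03)&(ly>-.14);print(np.polyfit(ly[k],lx[k],1))
    f=near&(z>.004)&(z<.011)&(abs(ly)<.15)
    e=[(y,lx[f&(abs(ly-y)<.01)].max(),lx[f&(abs(ly-y)<.01)].min()) for y in np.arange(-.14,.15,.04)];print(np.round(e,4))
E
```

```text
1.675 [0.5085 0.2412 0.3288] [-2.1271e+00 -2.3103e+00 -1.0000e-04] [-0.5  0.6  0.3] 0.763459912151217 0.0
toolaxes(cols)
 [[-0.082  0.997 -0.001]
 [ 0.997  0.082  0.001]
 [ 0.001 -0.001 -1.   ]]
go [0.5095, 0.239, 0.194] 4.5 -> [-0.0024  0.0009  0.1348] spin 0.004
[-0.00379986  0.01333205]
[-0.00118437  0.02515812]
[[-0.14    0.0637 -0.0683]
 [-0.1     0.0692 -0.0411]
 [-0.06    0.0625 -0.0381]
 [-0.02    0.0619 -0.0694]
 [ 0.02    0.0633 -0.0672]
 [ 0.06    0.0684 -0.0465]
 [ 0.1     0.0613 -0.0685]
 [ 0.14    0.0618 -0.0443]]
```

Request:
jog_arm --pt "-0.002 0.001 0.06 0" --pt "-0.002 0.001 0.1 0" --pt "-0.002 0.001 0.12 0" --pt "-0.002 0.001 0.135 0" --pt "-0.002 0.001 0.135 0" --pt "-0.002 0.001 0.135 0"

```text
clock: 2.52
position: [0.5113, 0.2377, 0.195]
ee_rot: [2.131, 2.308, 0.002]
force: [-0.0, 0.1, -0.0]
width: 0.761
gripper_force: 0.0
```

Request:
jog_arm --pt "0 0 0 0" --pt "0 0 0 0" --pt "0 0 0 0" --pt "0 0 0 0" --pt "0 0 0 0" --pt "0 0 0 0" --pt "0 0 -0.01 0" --pt "0 0 -0.03 0" --pt "0 0 -0.06 0" --pt "0 0 -0.06 0" --hand 0.01 --newtons 35

```text
clock: 3.78
position: [0.5123, 0.2377, 0.2569]
ee_rot: [2.131, 2.306, 0.007]
force: [-0.1, 0.1, -0.4]
width: 0.112
gripper_force: 0.0
```

```bash
python3 - <<'E'
from h import *
st();go([.51,.5,.3]);go([.51,.5,.04]);go([.51,.5,.028])
b=cap('side');save('lift.png',b,(200,0,560,260),2)
E
```

```text
3.775 [0.5123 0.2377 0.2569] [2.1313 2.3063 0.0073] [-0.1  0.1 -0.4] 0.11193408959813633 0.0
toolaxes(cols)
 [[-0.079  0.997  0.004]
 [ 0.997  0.079  0.003]
 [ 0.002  0.004 -1.   ]]
go [0.51, 0.5, 0.3] None -> [ 0.2618  0.0185 -0.0424] spin 0
go [0.51, 0.5, 0.04] None -> [0.2612 0.0174 0.2176] spin 0
go [0.51, 0.5, 0.028] None -> [0.2612 0.0174 0.2296] spin 0
```

View pics/lift.png

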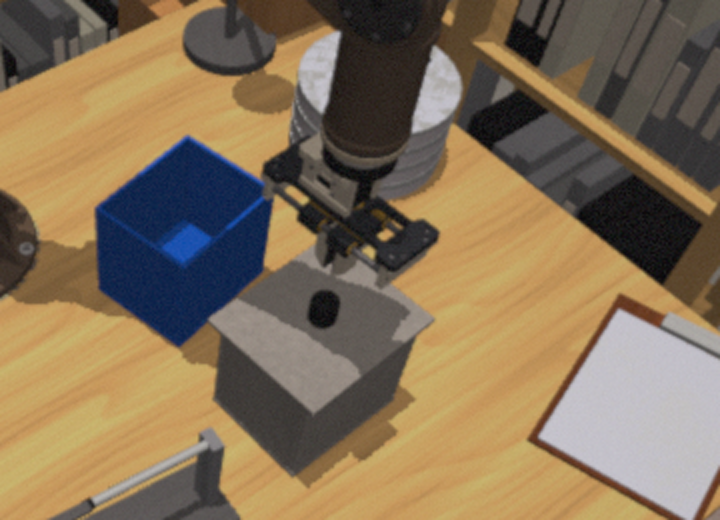

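The picture shows the closed fingers above the lid, with the knob at crop (325,308) still on the box. The grasp missed, so I'll measure where the lid is now.

```bash
cat >> h.py <<'E'
def lid(im,zl,xy,r=.16):
    P=im['P'];z=P[...,2];g=np.hypot(P[...,0]-xy[0],P[...,1]-xy[1])<r
    m=g&(abs(z-zl)<.007); n,l,s,c=cv2.connectedComponentsWithStats(m.astype(np.uint8)); m=l==1+s[1:,4].argmax()
    print('lid',cv2.minAreaRect(P[m][:,:2].astype(np.float32)*1000),np.median(z[m]))
    k=g&(z>zl+.026)&(z<zl+.04)&(im['color'].max(-1)<70)
    if k.any(): print('knob',(np.percentile(P[k],98,0)+np.percentile(P[k],2,0))/2,k.sum())
E
python3 - <<'E'
from h import *
lid(cap('side'),.176,(.5,.24))
w=cap('wrist');save('wr.png',w);lid(w,.176,(.5,.24))
E
```

```text
lid ((509.1280212402344, 238.54901123046875), (182.81236267089844, 214.1795654296875), 4.9787983894348145) 0.17600951783301239
knob [0.51023024 0.23763768 0.20835204] 159
lid ((509.5094909667969, 260.01837158203125), (180.69630432128906, 173.34803771972656), 4.481359481811523) 0.1765220893339668
knob [0.51075821 0.24245628 0.20832941] 2282
```

View pics/wr.png

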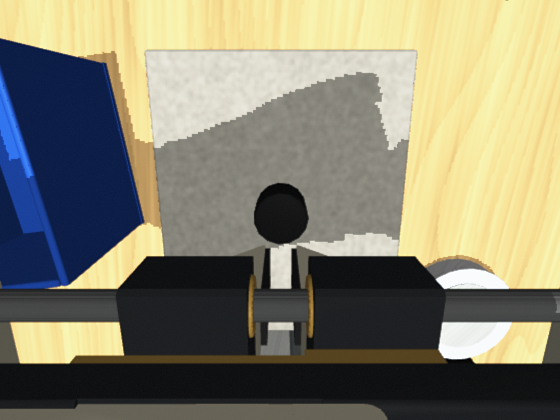

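The wrist view shows the knob at (281,213), in line with the fingers, and the lid hasn't moved. The fingers probably hadn't closed before the lift, so I'll retry and watch the width.

Request:
jog_arm --pt "0 0 0 0" --pt "0 0 0 0" --pt "0 0 0 0" --pt "0 0 0 0" --pt "0 0 0 0" --pt "0 0 0 0" --pt "0 0 0 0" --pt "0 0 0 0" --hand 0.06

```text
clock: 4.92
position: [0.5109, 0.2371, 0.2541]
ee_rot: [2.132, 2.307, 0.0]
force: [-0.1, -0.2, 0.5]
width: 0.65
gripper_force: 0.0
```

Request:
jog_arm --pt "0 0 0.03 0" --pt "0 -0.002 0.05 0" --pt "0 -0.002 0.063 0" --pt "0 -0.002 0.063 0"

```text
clock: 5.42
position: [0.5085, 0.2368, 0.1905]
ee_rot: [-2.132, -2.307, 0.002]
force: [-0.1, 0.0, 0.5]
width: 0.656
gripper_force: 0.0
```

Request:
jog_arm --pt "0 0 0 0" --pt "0 0 0 0" --pt "0 0 0 0" --pt "0 0 0 0" --pt "0 0 0 0" --pt "0 0 0 0" --pt "0 0 0 0" --pt "0 0 0 0" --hand 0.02 --newtons 40

```text
clock: 6.42
position: [0.5095, 0.2373, 0.1926]
ee_rot: [2.132, 2.307, 0.004]
force: [-1.8, -0.6, 9.8]
width: 0.217
gripper_force: 5.5
```

```bash
python3 - <<'E'
from h import *
st()
b=cap('side');save('s2.png',b,(290,70,450,200),5)
lid(b,.176,(.5,.24));lid(cap('top'),.176,(.5,.24))
E
```

```text
6.425 [0.5095 0.2373 0.1926] [2.132  2.3071 0.0037] [-1.8 -0.6  9.8] 0.2170876843550178 5.462986624916084
toolaxes(cols)
 [[-0.079  0.997  0.002]
 [ 0.997  0.079  0.002]
 [ 0.001  0.002 -1.   ]]
lid ((508.0463562011719, 240.14645385742188), (182.08953857421875, 217.2443389892578), 4.84646463394165) 0.17590765586018242
knob [0.50965223 0.23515755 0.20858151] 85
lid ((514.0354614257812, 181.216796875), (181.07237243652344, 95.53878021240234), 4.154215335845947) 0.1755092695342321
knob [0.51698724 0.22839426 0.20993249] 2
```

View pics/s2.png

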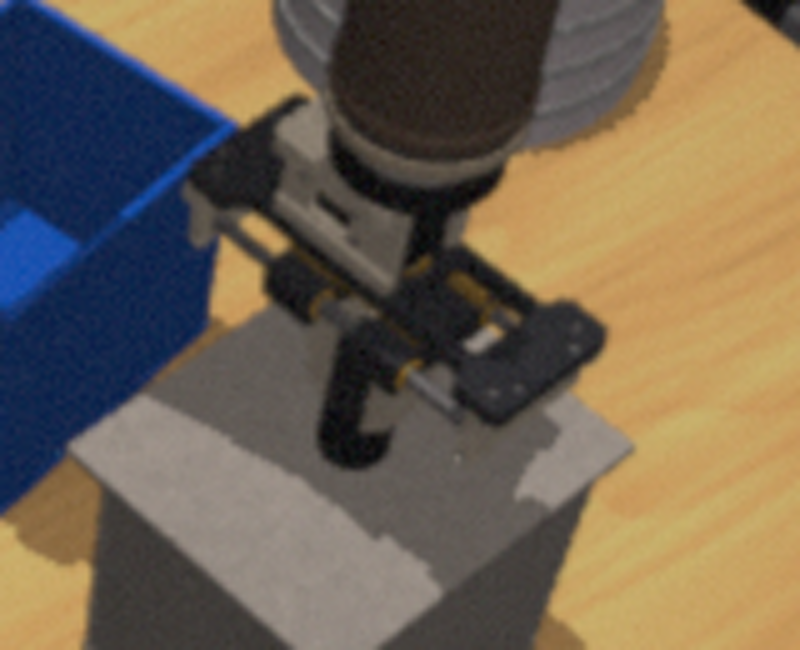

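The crop shows the black knob at about (350,450), in front of the fingers at about (345,380), so the fingers are closing behind it. I'll rise and measure where the fingers really are.

Request:
jog_arm --pt "0 0 0 0" --pt "0 0 -0.04 0" --pt "0 0 -0.08 0" --pt "0 0 -0.08 0" --pt "0 0 -0.08 0" --pt "0 0 -0.08 0" --hand 0.06

```text
clock: 7.28
position: [0.5082, 0.2367, 0.2699]
ee_rot: [-2.132, -2.307, 0.003]
force: [-0.1, -0.4, -0.3]
width: 0.652
gripper_force: 0.0
```

```bash
python3 - <<'E'
from h import *
o=st();tp=np.array(o['position'])
b=cap('side');save('s3.png',b,(270,20,450,190),4);a=cap('top')
lid(b,.176,(.5,.24))
for im in(a,b):
    P=im['P']; z=P[...,2]; m=(np.hypot(*(P[...,:2]-tp[:2]).transpose(2,0,1))<.12)&(z>.22)
    for lo in np.arange(.22,.36,.01):
        k=m&(z>=lo)&(z<lo+.01)
        if k.sum()>3: print(round(lo,2),k.sum(),np.percentile(P[k][:,:2],[5,50,95],axis=0).round(3).tolist())
E
```

```text
7.275 [0.5082 0.2367 0.2699] [-2.1316 -2.307   0.0031] [-0.1 -0.4 -0.3] 0.6524448781410256 0.0
toolaxes(cols)
 [[-0.079  0.997 -0.002]
 [ 0.997  0.079 -0.001]
 [-0.001 -0.002 -1.   ]]
lid ((507.404052734375, 238.19943237304688), (182.8165740966797, 216.65927124023438), 4.787688255310059) 0.17596881330186553
knob [0.50959636 0.23685683 0.20864324] 155
0.3 6 [[0.541, 0.228], [0.546, 0.228], [0.551, 0.228]]
0.35 12 [[0.453, 0.196], [0.543, 0.202], [0.589, 0.208]]
0.28 7 [[0.474, 0.221], [0.476, 0.228], [0.539, 0.239]]
0.29 37 [[0.468, 0.221], [0.477, 0.227], [0.548, 0.24]]
0.3 71 [[0.464, 0.22], [0.478, 0.227], [0.553, 0.243]]
0.31 65 [[0.465, 0.221], [0.478, 0.228], [0.554, 0.242]]
0.32 54 [[0.462, 0.22], [0.477, 0.226], [0.555, 0.238]]
0.33 33 [[0.463, 0.22], [0.474, 0.223], [0.509, 0.241]]
0.34 11 [[0.471, 0.22], [0.474, 0.233], [0.476, 0.239]]
0.35 94 [[0.427, 0.195], [0.569, 0.219], [0.595, 0.266]]
```

View pics/s3.png

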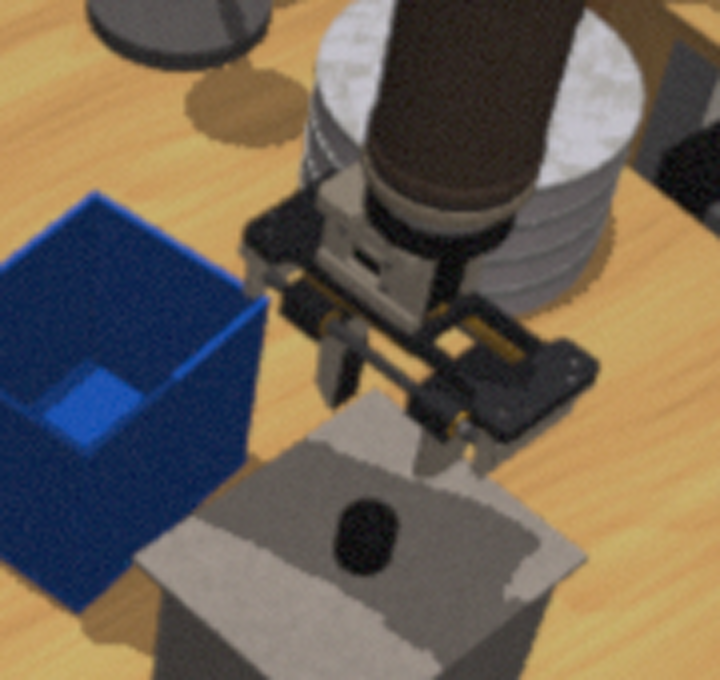

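The fingers look about 25 mm higher than the model implies, since they passed over the knob's top. I'll check nose_length and the projection.

```bash
python3 - <<'E'
from h import *
print(arm.nose_length)
o=arm.observe();R=cv2.Rodrigues(np.array(o['ee_rot'],float))[0];p=np.array(o['position']);print(o['joints'])
b=cap('side');w=cap('wrist')
for im in(b,w):
  for s in(1,-1):
    for dz in(.011,-.014,-.05):
        X=p+R@np.array([0,s*.03,dz]); c=im['R']@X+im['t'];print(s,dz,(c[:2]/c[2]*im['fx']+[im['cx'],im['cy']]).round(1),c[2].round(3))
print('wrist cam in tool',R.T@(-w['R'].T@w['t']-p))
# finger points in wrist view, tool frame
L=(w['P']-p)@R; m=(abs(L[...,1])<.08)&(L[...,2]<.03)&(L[...,2]>-.2)&np.isfinite(L[...,0])
for lo in np.arange(-.08,.03,.01):
    k=m&(L[...,2]>=lo)&(L[...,2]<lo+.01)
    if k.sum()>10: print(round(lo,3),k.sum(),np.percentile(L[k][:,:2],[2,50,98],axis=0).round(3).tolist())
E
```

```text
0.011
[-0.81131458  0.2881536   0.36888915  1.6620366  -0.10932758  1.21360459
 -0.33888099]
1 0.011 [374.1 144.2] 1.173
1 -0.014 [376.1 137. ] 1.152
1 -0.05 [379.  126.1] 1.122
-1 0.011 [355.1 128.8] 1.197
-1 -0.014 [356.7 121.4] 1.176
-1 -0.05 [359.1 110.4] 1.146
1 0.011 [333.7 244. ] 0.201
1 -0.014 [340.9 262.9] 0.177
1 -0.05 [355.8 301.2] 0.142
-1 0.011 [226.  244.1] 0.201
-1 -0.014 [218.7 263. ] 0.176
-1 -0.05 [203.7 301.3] 0.142
wrist cam in tool [ 0.07412605  0.00022645 -0.17639604]
-0.08 730 [[-0.009, -0.032], [0.0, -0.032], [0.009, 0.033]]
-0.07 743 [[-0.01, -0.032], [-0.005, -0.03], [0.011, 0.033]]
-0.06 1109 [[-0.009, -0.043], [0.011, 0.03], [0.012, 0.044]]
-0.05 1148 [[0.003, -0.046], [0.011, 0.0], [0.012, 0.046]]
-0.04 1033 [[-0.002, -0.045], [0.011, -0.029], [0.012, 0.046]]
-0.03 725 [[-0.007, -0.041], [0.01, -0.029], [0.012, 0.042]]
-0.02 82 [[-0.007, -0.034], [0.008, 0.03], [0.011, 0.034]]
```

Both cameras place the fingertips about 14 mm behind the reported TCP, so they are really 25 mm shorter than stated. From here on I'll use tip z = TCP z + 0.014 and grasp z = TCP z + 0.033. The gripper needs to go to TCP z 0.167.

Request:
jog_arm --pt "0.001 0.001 0.05 0" --pt "0.001 0.001 0.08 0" --pt "0.001 0.001 0.095 0" --pt "0.001 0.001 0.103 0" --pt "0.001 0.001 0.103 0" --pt "0.001 0.001 0.103 0"

```text
clock: 8.22
position: [0.5104, 0.2383, 0.169]
ee_rot: [2.132, 2.307, 0.003]
force: [-0.6, -0.8, 0.8]
width: 0.654
gripper_force: 0.0
```

Request:
jog_arm --pt "0 0 0 0" --pt "0 0 0 0" --pt "0 0 0 0" --pt "0 0 0 0" --pt "0 0 0 0" --pt "0 0 0 0" --pt "0 0 0 0" --pt "0 0 0 0" --hand 0.02 --newtons 40

```text
clock: 9.22
position: [0.5098, 0.2381, 0.1682]
ee_rot: [-2.132, -2.307, -0.0]
force: [-2.1, 0.3, 5.8]
width: 0.383
gripper_force: 40.0
```

Request:
jog_arm --pt "0 0 -0.02 0" --pt "0 0 -0.05 0" --pt "0.02 0.002 -0.06 0" --pt "0.06 0.005 -0.06 0" --pt "0.1 0.008 -0.06 0" --pt "0.14 0.011 -0.06 0" --pt "0.18 0.014 -0.06 0" --pt "0.22 0.017 -0.06 0" --pt "0.25 0.02 -0.06 0" --pt "0.261 0.0205 -0.04 0" --pt "0.261 0.0205 0 0" --pt "0.261 0.0205 0.04 0" --pt "0.261 0.0205 0.08 0" --pt "0.261 0.0205 0.11 0" --pt "0.261 0.0205 0.13 0" --pt "0.261 0.0205 0.14 0" --pt "0.261 0.0205 0.14 0"

```text
clock: 11.35
position: [0.5095, 0.4996, 0.0276]
ee_rot: [2.132, 2.307, -0.001]
force: [0.4, -0.5, -3.1]
width: 0.381
gripper_force: 40.0
```

```bash
python3 - <<'E'
from h import *
st()
lid(cap('side'),.035,(.51,.5));lid(cap('side'),.01,(.51,.5))
E
```

```text
11.35 [0.5095 0.4996 0.0276] [ 2.1321e+00  2.3072e+00 -9.0000e-04] [ 0.4 -0.5 -3.1] 0.3812946351422047 39.99922335147858
toolaxes(cols)
 [[-0.079  0.997 -0.   ]
 [ 0.997  0.079 -0.   ]
 [-0.    -0.    -1.   ]]
lid ((506.7200012207031, 498.5000915527344), (182.8294219970703, 215.9072723388672), 4.89534854888916) 0.035256955209476595
knob [0.5063186  0.49509752 0.06801768] 104
lid ((596.2035522460938, 379.44189453125), (9.645270347595215, 16.749744415283203), 34.86433792114258) 0.004311210197468945
knob [0.49683793 0.49408475 0.04310334] 35
```

Lid held level, with its top at 0.035. I lower it 27 mm, release it, then retreat.

Request:
jog_arm --pt "0 0 0.01 0" --pt "0 0 0.02 0" --pt "0 0 0.025 0" --pt "0 0 0.027 0" --pt "0 0 0.027 0"

```text
clock: 12.08
position: [0.5097, 0.4999, 0.001]
ee_rot: [2.132, 2.307, 0.0]
force: [0.3, -0.0, -2.7]
width: 0.383
gripper_force: 40.0
```

Request:
jog_arm --pt "0 0 0 0" --pt "0 0 0 0" --pt "0 0 0 0" --pt "0 0 0 0" --pt "0 0 0 0" --pt "0 0 0 0" --pt "0 0 -0.05 0" --pt "0 0 -0.1 0" --pt "0 0 -0.16 0" --pt "0 0 -0.22 0" --pt "0 0 -0.28 0" --pt "0 0 -0.32 0" --pt "0 0 -0.32 0" --pt "0 0 -0.32 0" --hand 0.06

```text
clock: 13.82
position: [0.5093, 0.4996, 0.3203]
ee_rot: [-2.132, -2.307, 0.002]
force: [-0.6, 0.6, -0.3]
width: 0.654
gripper_force: 0.0
```

```bash
python3 - <<'E'
from h import *
st()
a=cap('top');b=cap('side');save('box.png',b,(280,100,440,260),4)
lid(b,.008,(.51,.5))
for im in(a,b):
    P=im['P'];z=P[...,2]
    g=(np.hypot(P[...,0]-.51,P[...,1]-.24)<.13)
    m=g&(abs(z-.168)<.005);print('rim',cv2.minAreaRect(P[m][:,:2].astype(np.float32)*1000),m.sum())
    c=im['color'].astype(int);bright=(c.min(-1)>130)
    L=g&(z<.166)&(z>.09)&(abs(P[...,0]-.51)<.066)&(abs(P[...,1]-.24)<.085)
    n,l,s,ce=cv2.connectedComponentsWithStats(L.astype(np.uint8))
    for i in range(1,n):
        if s[i,4]>8: q=P[l==i];print(ce[i].round(),s[i,4],q.min(0).round(3),q.max(0).round(3),c[l==i].mean(0).round())
E
```

```text
13.825 [0.5093 0.4996 0.3203] [-2.1320e+00 -2.3072e+00  1.5000e-03] [-0.6  0.6 -0.3] 0.6540787162535453 0.0
toolaxes(cols)
 [[-0.079  0.997 -0.001]
 [ 0.997  0.079 -0.001]
 [-0.001 -0.001 -1.   ]]
lid ((519.0446166992188, 509.518798828125), (274.1740417480469, 242.41058349609375), 89.59403228759766) 0.007532149900641192
knob [0.50883692 0.50026624 0.04050331] 112
rim ((513.0279541015625, 238.94683837890625), (156.63931274414062, 188.72698974609375), 3.0109195709228516) 726
[203. 201.] 151 [0.488 0.23  0.099] [0.535 0.254 0.164] [114. 112. 102.]
[176. 210.] 286 [0.445 0.286 0.09 ] [0.518 0.325 0.166] [79. 77. 71.]
rim ((511.90673828125, 237.57565307617188), (158.35757446289062, 191.79241943359375), 3.502643346786499) 756
[371. 151.] 501 [0.445 0.283 0.09 ] [0.517 0.325 0.166] [103.  99.  91.]
[356. 171.] 268 [0.484 0.228 0.09 ] [0.533 0.258 0.165] [135. 131. 119.]
[322. 160.] 9 [0.444 0.167 0.14 ] [0.447 0.18  0.166] [74. 69. 66.]
[319. 163.] 20 [0.444 0.155 0.124] [0.447 0.179 0.162] [74. 70. 66.]
```

View pics/box.png

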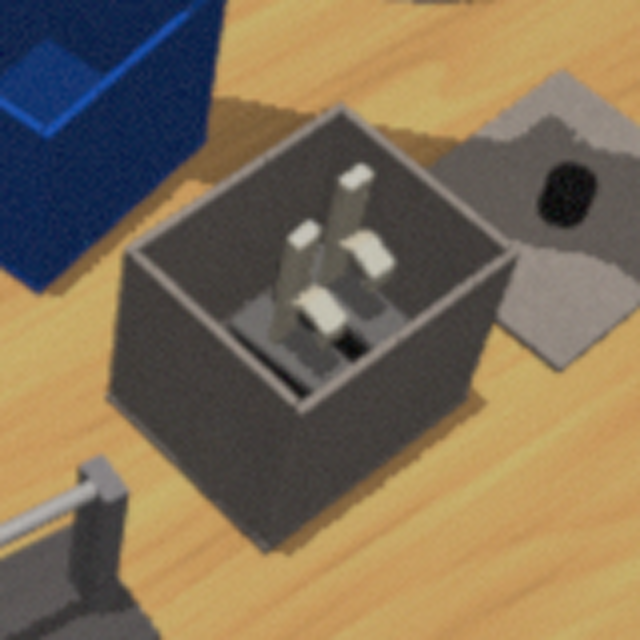

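The crop shows the open box with two caddies: tab tops at crop (355,175) and (303,235), with hook arms towards +x. The lid lies flat at the right with its knob at (567,193). Next I'll measure the tabs.

```bash
cat > cad.py <<'E'
from h import *
for nm in('top','side'):
    im=cap(nm);P=im['P'];z=P[...,2];v=(P[...,:2]-[.5127,.2385])
    t=np.radians(3.2);lx=v@[np.cos(t),np.sin(t)];ly=v@[-np.sin(t),np.cos(t)]
    inn=(abs(lx)<.064)&(abs(ly)<.082)
    for lab,zl in(('tab',(.157,.168)),('arm',(.098,.117)),('case',(.045,.062))):
        m=inn&(z>zl[0])&(z<zl[1]); n,l,s,c=cv2.connectedComponentsWithStats(m.astype(np.uint8))
        for i in range(1,n):
            if s[i,4]>6:
                q=P[l==i]; print(nm,lab,c[i].round(),s[i,4],((np.percentile(q,3,0)+np.percentile(q,97,0))/2).round(4),cv2.minAreaRect(q[:,:2].astype(np.float32)*1000)[1:])
E
python3 cad.py
```

```text
top tab [200. 203.] 39 [0.4952 0.2411 0.1618] ((11.40192985534668, 20.469575881958008), 10.555488586425781)
top tab [178. 209.] 41 [0.4785 0.2969 0.1614] ((10.676148414611816, 20.481645584106445), 2.44388484954834)
top arm [204. 197.] 71 [0.5193 0.2432 0.1071] ((35.30496597290039, 18.398807525634766), 7.877958297729492)
top arm [183. 203.] 84 [0.4991 0.2978 0.1076] ((42.50495529174805, 19.825414657592773), 4.2896528244018555)
top arm [206. 208.] 7 [0.4923 0.236  0.1104] ((4.596373081207275, 13.627689361572266), 28.4158992767334)
top case [208. 204.] 343 [0.5118 0.2424 0.0538] ((101.46416473388672, 36.73310470581055), 5.737109184265137)
top case [188. 207.] 333 [0.4992 0.297  0.0538] ((97.01406860351562, 35.64680480957031), 3.834569215774536)
side tab [368. 144.] 39 [0.4791 0.2953 0.1612] ((12.767952919006348, 23.04595184326172), 1.572613000869751)
side tab [355. 158.] 38 [0.4943 0.2401 0.1616] ((12.95484733581543, 23.055381774902344), 4.602987289428711)
side arm [370. 162.] 131 [0.4964 0.2969 0.1079] ((45.377105712890625, 24.381757736206055), 6.540080547332764)
side arm [358. 176.] 136 [0.5122 0.2418 0.1076] ((46.94017028808594, 24.910600662231445), 10.563928604125977)
side case [369. 176.] 242 [0.4986 0.2979 0.054 ] ((38.91438674926758, 86.8362808227539), 85.9952392578125)
side case [351. 186.] 330 [0.5006 0.2398 0.0528] ((78.95282745361328, 40.02399826049805), 9.345320701599121)
```

```bash
python3 - <<'E'
from h import *
th=np.radians(-5.6);ex=np.array([np.cos(th),np.sin(th)]);ey=np.array([-ex[1],ex[0]])
for nm in('top','side'):
    im=cap(nm);P=im['P'];z=P[...,2];L=P[...,:2]-[.523,-.141];lx=L@ex;ly=L@ey
    col=im['color'].max(-1)
    near=(abs(lx)<.06)&(abs(ly)<.22)
    r=near&(z>.13)&(z<.152)&(abs(lx-.0125)<.012)&(ly>-.03)&(ly<.2)
    print(nm,'rail lx',np.polyfit(ly[r],lx[r],1),np.percentile(ly[r],[1,99]))
    for a in np.arange(0,.05,.004): 
        k=r&(abs(ly-a)<.002); print(round(a,3),np.median(col[k]) if k.any() else '',end=' | ')
    k=near&(z>.16)&(z<.17)&(abs(lx-.025)<.02);print('\nkeeper ly',np.percentile(ly[k],[1,99]),np.median(z[k]))
    for s in(1,-1):
        k=near&(z>.172)&(s*ly>.13)&(abs(lx)<.06); 
        if k.any():print('post',s,np.percentile(ly[k],[5,95]),np.percentile(lx[k],[5,95]))
go([.4948,.2406,.30],5.7);go([.4948,.2406,.117],5.7)
E
```

```text
top rail lx [0.00531266 0.01115978] [-0.02692051  0.18957108]
0.0 113.5 | 0.004 112.0 | 0.008 126.0 | 0.012 116.0 | 0.016 71.0 | 0.02 31.0 | 0.024 41.0 | 0.028 99.5 | 0.032 121.0 | 0.036 121.0 | 0.04 118.0 | 0.044 110.0 | 0.048 123.5 | 
keeper ly [-0.1799393   0.01250973] 0.16570186056994912
post -1 [-0.16571194 -0.15370305] [0.00986192 0.0264009 ]
side rail lx [0.00224665 0.01288205] [0.0198729  0.18899732]
0.0  | 0.004  | 0.008  | 0.012  | 0.016 172.0 | 0.02 65.0 | 0.024 97.5 | 0.028 169.0 | 0.032 170.0 | 0.036 172.0 | 0.04 172.0 | 0.044 171.0 | 0.048 166.0 | 
keeper ly [-0.18053655  0.01238243] 0.16615822271013042
post -1 [-0.17430002 -0.17430002] [0.01248413 0.01248413]
go [0.4948, 0.2406, 0.3] 5.7 -> [-0.2571 -0.0349  0.0204] spin -0.0206
go [0.4948, 0.2406, 0.117] 5.7 -> [-0.2569 -0.0348  0.2034] spin -0.0206
```

Request:
jog_arm --pt "-0.05 -0.007 0.02 -0.02" --pt "-0.11 -0.015 0.02 -0.02" --pt "-0.17 -0.023 0.02 -0.02" --pt "-0.22 -0.03 0.02 -0.02" --pt "-0.257 -0.035 0.02 -0.02" --pt "-0.257 -0.035 0.02 -0.02" --pt "-0.257 -0.035 0.02 -0.02" --pt "-0.257 -0.035 0.02 -0.02" --hand 0.036

```text
clock: 15.12
position: [0.4947, 0.2423, 0.3007]
ee_rot: [-2.106, -2.33, 0.0]
force: [-0.4, -0.2, -0.8]
width: 0.393
gripper_force: 0.0
```

```bash
python3 - <<'E'
from h import *
st();go([.4948,.2406,.117],5.7)
E
python3 cad.py | grep side
```

```text
15.125 [0.4947 0.2423 0.3007] [-2.1065e+00 -2.3304e+00  4.0000e-04] [-0.4 -0.2 -0.8] 0.39334335979503543 0.0
toolaxes(cols)
 [[-0.101  0.995 -0.   ]
 [ 0.995  0.101 -0.   ]
 [ 0.    -0.    -1.   ]]
go [0.4948, 0.2406, 0.117] 5.7 -> [-0.0017 -0.      0.1837] spin 0.0014
side tab [368. 144.] 39 [0.4786 0.2964 0.162 ] ((13.501951217651367, 25.249197006225586), 8.793087005615234)
side tab [355. 158.] 41 [0.4942 0.2405 0.1612] ((12.725287437438965, 23.348846435546875), 10.723031044006348)
side arm [370. 162.] 133 [0.4966 0.2962 0.108 ] ((44.87484359741211, 25.27767562866211), 9.693093299865723)
side arm [358. 176.] 135 [0.513  0.2417 0.1072] ((46.25333023071289, 22.889856338500977), 9.310807228088379)
side case [369. 176.] 244 [0.4984 0.2984 0.0543] ((84.49072265625, 39.068939208984375), 2.6536686420440674)
side case [351. 186.] 330 [0.5016 0.2393 0.0531] ((78.96665954589844, 39.99919891357422), 8.100041389465332)
```

Request:
jog_arm --pt "-0.002 0 0.06 0" --pt "-0.002 0 0.11 0" --pt "-0.002 0 0.15 0" --pt "-0.002 0 0.175 0" --pt "-0.002 0 0.184 0" --pt "-0.002 0 0.184 0" --pt "-0.002 0 0.184 0"

```text
clock: 16.1
position: [0.4959, 0.2394, 0.1181]
ee_rot: [2.108, 2.328, 0.003]
force: [-0.1, 1.0, 1.1]
width: 0.39
gripper_force: 0.0
```

Request:
jog_arm --pt "0 0 0 0" --pt "0 0 0 0" --pt "0 0 0 0" --pt "0 0 0 0" --pt "0 0 0 0" --pt "0 0 0 0" --pt "0 0 0 0" --pt "0 0 0 0" --hand 0.004 --newtons 40

```text
clock: 17.1
position: [0.4954, 0.2388, 0.1173]
ee_rot: [2.109, 2.328, 0.001]
force: [-1.9, -1.2, 5.6]
width: 0.129
gripper_force: 40.0
```

Request:
jog_arm --pt "0 0 -0.02 0" --pt "0 0 -0.06 0" --pt "0 0 -0.1 0" --pt "0 0 -0.15 0" --pt "0 0 -0.19 0" --pt "0 0 -0.21 0" --pt "0 0 -0.21 0"

```text
clock: 17.98
position: [0.4955, 0.2392, 0.3277]
ee_rot: [2.108, 2.329, 0.003]
force: [-0.3, 0.3, -4.0]
width: 0.128
gripper_force: 39.9
```

```bash
python3 - <<'E'
from h import *
st();go([.4425,-.0326,.326],-5.6)
E
```

```text
17.975 [0.4955 0.2392 0.3277] [2.1085 2.3286 0.0029] [-0.3  0.3 -4. ] 0.12766192481449792 39.94670569896698
toolaxes(cols)
 [[-0.099  0.995  0.001]
 [ 0.995  0.099  0.001]
 [ 0.001  0.002 -1.   ]]
go [0.4425, -0.0326, 0.326] -5.6 -> [-0.2652 -0.0797  0.0013] spin 0.1969
```

Request:
jog_arm --pt "-0.03 -0.009 0 0.02" --pt "-0.07 -0.02 0 0.05" --pt "-0.11 -0.033 0 0.08" --pt "-0.15 -0.045 0 0.11" --pt "-0.19 -0.057 0 0.14" --pt "-0.23 -0.069 0 0.17" --pt "-0.255 -0.077 0 0.19" --pt "-0.265 -0.08 0 0.197" --pt "-0.265 -0.08 0.04 0.197" --pt "-0.265 -0.08 0.08 0.197" --pt "-0.265 -0.08 0.11 0.197" --pt "-0.265 -0.08 0.13 0.197" --pt "-0.265 -0.08 0.14 0.197" --pt "-0.265 -0.08 0.14 0.197" --pt "-0.265 -0.08 0.14 0.197" --pt "-0.265 -0.08 0.14 0.197"

```text
clock: 19.98
position: [0.4423, -0.0326, 0.1877]
ee_rot: [2.327, 2.11, 0.002]
force: [-0.2, 0.4, -3.3]
width: 0.126
gripper_force: 40.0
```

```bash
python3 - <<'E'
from h import *
o=st();p=np.array(o['position']);R=cv2.Rodrigues(np.array(o['ee_rot'],float))[0]
go([.527,-.041,.186],-5.6)
b=cap('side');save('pre.png',b,(150,130,350,280),4)
P=b['P'];z=P[...,2]
th=np.radians(-5.6);ex=np.array([np.cos(th),np.sin(th)]);ey=np.array([-ex[1],ex[0]])
L=P[...,:2]-[.5367,-.1273];lx=L@ex;ly=L@ey
m=(lx<-.012)&(lx>-.16)&(abs(ly-.085)<.05)&(z>.05)
for lo in np.arange(.06,.24,.012):
    k=m&(z>=lo)&(z<lo+.012)
    if k.sum()>5: print(round(lo,3),k.sum(),'x',np.percentile(lx[k],[2,98]).round(4),'y',np.percentile(ly[k],[2,98]).round(4))
E
```

```text
19.975 [ 0.4423 -0.0326  0.1877] [2.3271e+00 2.1095e+00 2.1000e-03] [-0.2  0.4 -3.3] 0.12607252968774044 39.981295466423035
toolaxes(cols)
 [[ 0.098  0.995  0.001]
 [ 0.995 -0.098  0.   ]
 [ 0.001  0.001 -1.   ]]
go [0.527, -0.041, 0.186] -5.6 -> [-0.0001  0.0851  0.0018] spin -0.0003
0.072 15 x [-0.1291 -0.0372] y [0.0688 0.1021]
0.084 74 x [-0.1297 -0.0358] y [0.0679 0.101 ]
0.096 78 x [-0.1322 -0.0345] y [0.0677 0.1011]
0.108 89 x [-0.1298 -0.0356] y [0.0678 0.0997]
0.12 422 x [-0.1333 -0.0365] y [0.069  0.1037]
0.132 15 x [-0.1065 -0.0757] y [0.0762 0.0856]
0.144 10 x [-0.1058 -0.0999] y [0.0765 0.0846]
0.156 27 x [-0.1045 -0.0638] y [0.076  0.0944]
0.168 53 x [-0.103  -0.0641] y [0.0763 0.096 ]
0.18 20 x [-0.1068 -0.0838] y [0.0753 0.0828]
0.204 6 x [-0.1103 -0.089 ] y [0.0722 0.0765]
```

View pics/pre.png

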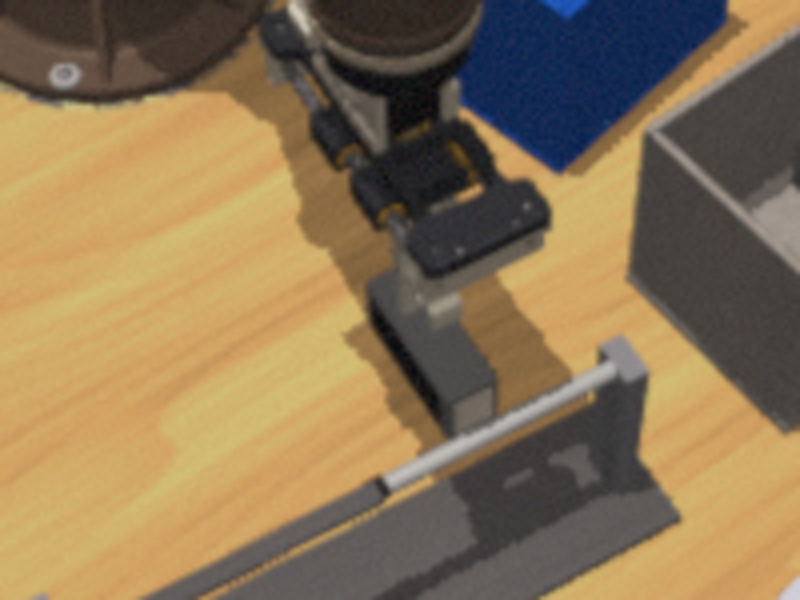

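The crop shows the caddy level, with its case front at (475,400) facing the rail's open stretch and well clear of the band at (385,487). Heights match, so I go forward 85 mm and then lower.

Request:
jog_arm --pt "0 0.02 0.001 0" --pt "0 0.04 0.001 0" --pt "0 0.06 0.001 0" --pt "0 0.075 0.001 0" --pt "0 0.085 0.001 0" --pt "0 0.085 0.001 0" --pt "0 0.085 0.001 0"

```text
clock: 20.9
position: [0.5257, -0.0411, 0.1859]
ee_rot: [-2.327, -2.109, 0.001]
force: [-0.6, 0.4, -2.4]
width: 0.132
gripper_force: 40.0
```

Request:
jog_arm --pt "0 0 0.008 0" --pt "0 0 0.016 0" --pt "0 0 0.022 0" --pt "0 0 0.027 0" --pt "0 0 0.027 0" --pt "0 0 0.027 0"

```text
clock: 21.65
position: [0.5262, -0.0411, 0.159]
ee_rot: [-2.328, -2.11, 0.0]
force: [-1.2, 0.0, -3.5]
width: 0.127
gripper_force: 40.0
```

Request:
jog_arm --pt "-0.015 0 0 0" --pt "-0.035 0 0 0" --pt "-0.055 0 0 0" --pt "-0.075 0 0 0" --pt "-0.095 0 0 0" --pt "-0.115 0 0 0" --pt "-0.135 0 0 0" --pt "-0.155 0 0 0" --pt "-0.175 0 0 0" --pt "-0.195 0 0 0" --pt "-0.21 0 0 0" --pt "-0.218 0 0 0" --pt "-0.218 0 0 0" --pt "-0.218 0 0 0"

```text
clock: 23.4
position: [0.5052, -0.2572, 0.1589]
ee_rot: [-2.326, -2.111, -0.001]
force: [-0.3, 0.0, -2.6]
width: 0.13
gripper_force: 40.0
```

```bash
python3 - <<'E'
from h import *
o=st()
b=cap('side');save('park.png',b,(110,180,330,340),3.6)
P=b['P'];z=P[...,2]
th=np.radians(-5.6);ex=np.array([np.cos(th),np.sin(th)]);ey=np.array([-ex[1],ex[0]])
L=P[...,:2]-[.5367,-.1273];lx=L@ex;ly=L@ey
m=(abs(lx)<.07)&(abs(ly+.13)<.04)&(z>.03)&(z<.12)
print('x',np.percentile(lx[m],[2,98]).round(4),'y',np.percentile(ly[m],[2,98]).round(4),'z',np.percentile(z[m],[2,98]),m.sum())
p=np.array(o['position'])[:2]-[.5367,-.1273];print('tcp in mark',p@ex,p@ey)
E
```

```text
23.4 [ 0.5052 -0.2572  0.1589] [-2.3263e+00 -2.1106e+00 -5.0000e-04] [-0.3  0.  -2.6] 0.12971805950100973 39.98127579689026
toolaxes(cols)
 [[ 0.097  0.995 -0.   ]
 [ 0.995 -0.097  0.001]
 [ 0.001 -0.    -1.   ]]
x [0.0008 0.0495] y [-0.1483 -0.1129] z [0.05545575 0.10013456] 473
tcp in mark -0.01869896804856011 -0.1323231322102838
```

View pics/park.png

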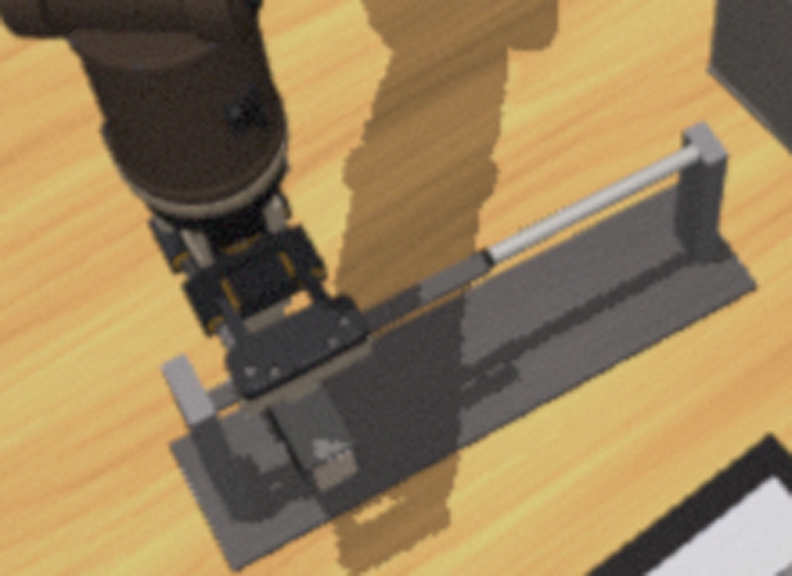

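The crop shows the caddy under the keeper near the −y post, its case front at (330,470) and wholly past the band at (487,260). I lower it slightly, release it and rise.

Request:
jog_arm --pt "0 0 0.002 0" --pt "0 0 0.003 0" --pt "0 0 0.003 0"

```text
clock: 23.82
position: [0.5056, -0.2575, 0.1579]
ee_rot: [2.326, 2.11, 0.003]
force: [-6.2, 3.8, 18.3]
width: 0.129
gripper_force: 40.0
```

Request:
jog_arm --pt "0 0 0 0" --pt "0 0 0 0" --pt "0 0 0 0" --pt "0 0 0 0" --pt "0 0 0 0" --pt "0 0 0 0" --pt "0 0 -0.02 0" --pt "0 0 -0.06 0" --pt "0 0 -0.12 0" --pt "0 0 -0.16 0" --pt "0 0 -0.17 0" --pt "0 0 -0.17 0" --hand 0.034

```text
clock: 25.32
position: [0.505, -0.2579, 0.3258]
ee_rot: [2.327, 2.11, 0.001]
force: [0.7, 0.3, -1.0]
width: 0.37
gripper_force: 0.0
```

```bash
cat > pk.py <<'E'
from h import *
th=np.radians(-5.6);ex=np.array([np.cos(th),np.sin(th)]);ey=np.array([-ex[1],ex[0]])
for n in('side','top'):
    P=cap(n)['P'];z=P[...,2]
    L=P[...,:2]-[.5367,-.1273];lx=L@ex;ly=L@ey
    for lab,zl in(('case',(.03,.12)),('tab',(.185,.22)),('casetop',(.085,.11))):
        m=(abs(lx)<.07)&(abs(ly+.09)<.075)&(z>zl[0])&(z<zl[1])
        nn,l,s,c=cv2.connectedComponentsWithStats(m.astype(np.uint8))
        for i in range(1,nn):
            k=l==i
            if s[i,4]>12: print(n,lab,s[i,4],'x',np.percentile(lx[k],[2,98]).round(4),'y',np.percentile(ly[k],[2,98]).round(4),'z',np.percentile(z[k],[2,50,98]).round(4))
E
python3 pk.py; python3 cad.py; python3 -c "
from h import *
st();go([.4788,.2961,.31],4.5);lid(cap('top'),.008,(.51,.5))"
```

```text
side case 43 x [-0.049  -0.0275] y [-0.1486 -0.1379] z [0.0849 0.0945 0.103 ]
side case 520 x [-0.0108  0.051 ] y [-0.1486 -0.1129] z [0.0552 0.0948 0.0997]
side tab 98 x [-0.0248 -0.0125] y [-0.1411 -0.1201] z [0.1857 0.2007 0.2045]
side casetop 41 x [-0.049 -0.03 ] y [-0.1486 -0.1379] z [0.0884 0.0945 0.0999]
side casetop 398 x [-0.0094  0.0503] y [-0.1482 -0.1129] z [0.0872 0.0957 0.1   ]
top case 82 x [0.0346 0.0489] y [-0.1468 -0.1111] z [0.0671 0.0953 0.1002]
top case 13 x [0.0143 0.0211] y [-0.1263 -0.1108] z [0.0697 0.0967 0.1005]
top case 279 x [-0.0502  0.0006] y [-0.1457 -0.1108] z [0.0536 0.0942 0.1096]
top tab 56 x [-0.0256 -0.0133] y [-0.1381 -0.1186] z [0.1856 0.2008 0.2063]
top casetop 74 x [0.0343 0.0491] y [-0.1468 -0.1115] z [0.0902 0.0959 0.1002]
top casetop 212 x [-0.0498 -0.0002] y [-0.1462 -0.1112] z [0.0866 0.0952 0.1008]
top tab [178. 209.] 40 [0.4786 0.2971 0.161 ] ((10.536761283874512, 19.707645416259766), 2.033703327178955)
top arm [183. 203.] 81 [0.5027 0.2987 0.1075] ((34.2318000793457, 20.732749938964844), 3.120013952255249)
top case [188. 207.] 329 [0.4993 0.2972 0.0538] ((96.18387603759766, 35.539146423339844), 3.6815543174743652)
side tab [368. 144.] 39 [0.479  0.298  0.1615] ((12.892903327941895, 26.621685028076172), 10.70472526550293)
side arm [370. 162.] 131 [0.4965 0.2974 0.1074] ((47.503074645996094, 24.63597297668457), 7.049503803253174)
side case [365. 174.] 377 [0.4911 0.2963 0.0532] ((91.12730407714844, 39.21569061279297), 2.401843547821045)
25.525 [ 0.5044 -0.2576  0.3245] [-2.3260e+00 -2.1084e+00  1.9000e-03] [-0.8  0.3  0.4] 0.3700698242291491 0.0
toolaxes(cols)
 [[ 0.098  0.995 -0.002]
 [ 0.995 -0.098  0.001]
 [ 0.001 -0.003 -1.   ]]
go [0.4788, 0.2961, 0.31] 4.5 -> [ 0.5485 -0.0797  0.015 ] spin -0.1766
lid ((519.6016845703125, 506.7850341796875), (268.4415283203125, 260.4571838378906), 2.6897666454315186) 0.007185271631308566
knob [0.50873805 0.50000552 0.04072502] 121
```

The first caddy hangs level at about y = −0.13 from the mark. The second one is at tab (0.479, 0.297) with yaw about 4°.

Request:
jog_arm --pt "0.05 -0.007 0 -0.02" --pt "0.11 -0.016 0 -0.05" --pt "0.17 -0.025 0 -0.08" --pt "0.23 -0.033 0 -0.1" --pt "0.29 -0.042 0 -0.12" --pt "0.35 -0.051 0 -0.14" --pt "0.41 -0.06 0 -0.16" --pt "0.47 -0.068 0 -0.17" --pt "0.52 -0.075 0 -0.17" --pt "0.5485 -0.0797 0.015 -0.17" --pt "0.5485 -0.0797 0.015 -0.17" --pt "0.5485 -0.0797 0.015 -0.17" --pt "0.5485 -0.0797 0.015 -0.17"

```text
clock: 27.2
position: [0.48, 0.2943, 0.3115]
ee_rot: [2.142, 2.297, 0.001]
force: [0.5, 0.2, 0.8]
width: 0.367
gripper_force: 0.0
```

```bash
python3 -c "
from h import *
st();go([.4788,.2966,.117],4.2)"
```

```text
27.2 [0.48   0.2943 0.3115] [2.1424e+00 2.2972e+00 8.0000e-04] [0.5 0.2 0.8] 0.3667511118494336 0.0
toolaxes(cols)
 [[-0.07   0.998  0.001]
 [ 0.998  0.07   0.   ]
 [ 0.     0.001 -1.   ]]
go [0.4788, 0.2966, 0.117] 4.2 -> [ 0.0024 -0.0012  0.1945] spin -0.0036
```

Request:
jog_arm --pt "0.002 -0.001 0.06 0" --pt "0.002 -0.001 0.11 0" --pt "0.002 -0.001 0.155 0" --pt "0.002 -0.001 0.185 0" --pt "0.002 -0.001 0.194 0" --pt "0.002 -0.001 0.194 0" --pt "0.002 -0.001 0.194 0"

```text
clock: 28.08
position: [0.4792, 0.298, 0.1186]
ee_rot: [2.14, 2.299, 0.004]
force: [0.5, 0.2, 0.4]
width: 0.372
gripper_force: 0.0
```

Request:
jog_arm --pt "0 0 0 0" --pt "0 0 0 0" --pt "0 0 0 0" --pt "0 0 0 0" --pt "0 0 0 0" --pt "0 0 0 0" --pt "0 0 0 0" --hand 0.004 --newtons 40

```text
clock: 28.95
position: [0.4786, 0.2977, 0.1173]
ee_rot: [2.14, 2.3, 0.001]
force: [1.9, 0.4, 4.1]
width: 0.13
gripper_force: 40.0
```

Request:
jog_arm --pt "0 0 -0.02 0" --pt "0 0 -0.06 0" --pt "0 0 -0.1 0" --pt "0 0 -0.15 0" --pt "0 0 -0.19 0" --pt "0 0 -0.21 0" --pt "0 0 -0.21 0"

```text
clock: 29.82
position: [0.4782, 0.2979, 0.3276]
ee_rot: [-2.14, -2.3, -0.002]
force: [-0.9, -0.5, -3.5]
width: 0.129
gripper_force: 40.0
```

```bash
python3 pk.py|grep -v casetop; python3 -c "
from h import *
st();go([.4425,-.0326,.326],-5.6)"
```

```text
side case 42 x [-0.0492 -0.0293] y [-0.1487 -0.1379] z [0.085  0.0946 0.0985]
side case 522 x [-0.0111  0.051 ] y [-0.1485 -0.113 ] z [0.0546 0.0948 0.1002]
side tab 95 x [-0.025  -0.0118] y [-0.1412 -0.1202] z [0.186  0.2009 0.2063]
top case 83 x [0.0346 0.0492] y [-0.146  -0.1109] z [0.0672 0.095  0.1003]
top case 13 x [0.0142 0.0215] y [-0.1273 -0.1111] z [0.0674 0.0929 0.0999]
top case 281 x [-0.0502  0.0008] y [-0.1458 -0.1105] z [0.0562 0.0939 0.1109]
top tab 56 x [-0.0254 -0.0137] y [-0.1389 -0.1181] z [0.1853 0.2008 0.2054]
29.925 [0.4774 0.2973 0.3255] [-2.1394 -2.2997  0.0038] [-0.6 -0.4 -2.8] 0.12406123521774555 39.95612025260925
toolaxes(cols)
 [[-0.072  0.997 -0.002]
 [ 0.997  0.072 -0.001]
 [-0.001 -0.002 -1.   ]]
go [0.4425, -0.0326, 0.326] -5.6 -> [-0.3265 -0.0586  0.    ] spin 0.1699
```

Request:
jog_arm --pt "-0.03 -0.005 0 0.02" --pt "-0.07 -0.013 0 0.04" --pt "-0.11 -0.02 0 0.06" --pt "-0.15 -0.027 0 0.08" --pt "-0.19 -0.034 0 0.1" --pt "-0.23 -0.041 0 0.12" --pt "-0.27 -0.048 0 0.14" --pt "-0.31 -0.056 0 0.16" --pt "-0.3265 -0.0586 0 0.17" --pt "-0.3265 -0.0586 0.04 0.17" --pt "-0.3265 -0.0586 0.08 0.17" --pt "-0.3265 -0.0586 0.11 0.17" --pt "-0.3265 -0.0586 0.13 0.17" --pt "-0.3265 -0.0586 0.14 0.17" --pt "-0.3265 -0.0586 0.14 0.17" --pt "-0.3265 -0.0586 0.14 0.17"

```text
clock: 31.92
position: [0.4438, -0.0321, 0.1876]
ee_rot: [2.327, 2.11, 0.001]
force: [0.2, 0.1, -3.0]
width: 0.129
gripper_force: 40.0
```

```bash
python3 - <<'E'
from h import *
o=st();go([.527,-.041,.186],-5.6)
b=cap('side');P=b['P'];z=P[...,2]
th=np.radians(-5.6);ex=np.array([np.cos(th),np.sin(th)]);ey=np.array([-ex[1],ex[0]])
L=P[...,:2]-[.5367,-.1273];lx=L@ex;ly=L@ey
m=(lx<-.012)&(lx>-.16)&(abs(ly-.085)<.05)&(z>.05)
for lo in np.arange(.06,.2,.012):
    k=m&(z>=lo)&(z<lo+.012)
    if k.sum()>5: print(round(lo,3),k.sum(),'x',np.percentile(lx[k],[2,98]).round(4),'y',np.percentile(ly[k],[2,98]).round(4))
k=m&(z>.115)&(z<.132);print(np.percentile(z[k],[50,90]),cv2.minAreaRect(P[k][:,:2].astype(np.float32)*1000))
E
```

```text
31.925 [ 0.4438 -0.0321  0.1876] [2.3270e+00 2.1097e+00 1.3000e-03] [ 0.2  0.1 -3. ] 0.12897344905257183 39.955787658691406
toolaxes(cols)
 [[ 0.098  0.995  0.001]
 [ 0.995 -0.098  0.   ]
 [ 0.     0.001 -1.   ]]
go [0.527, -0.041, 0.186] -5.6 -> [-0.0007  0.0837  0.0017] spin -0.0001
0.072 13 x [-0.1267 -0.0373] y [0.0667 0.0915]
0.084 80 x [-0.1304 -0.0332] y [0.0658 0.1002]
0.096 69 x [-0.1268 -0.0335] y [0.0659 0.1   ]
0.108 90 x [-0.125  -0.0336] y [0.0658 0.1007]
0.12 418 x [-0.1299 -0.0349] y [0.0665 0.1011]
0.132 15 x [-0.1045 -0.0988] y [0.0749 0.0848]
0.144 14 x [-0.1021 -0.0736] y [0.0741 0.0893]
0.156 27 x [-0.1045 -0.0625] y [0.0751 0.0954]
0.168 59 x [-0.1039 -0.0629] y [0.0744 0.0944]
0.18 24 x [-0.1066 -0.0733] y [0.0736 0.0831]
0.192 6 x [-0.1067 -0.097 ] y [0.0734 0.077 ]
[0.12520287 0.12820081] ((461.35601806640625, -35.5830078125), (36.97858810424805, 102.89727020263672), 83.83171081542969)
```

Same geometry as before. I hook it on, then slide it to y ≈ −0.07 (the shift from load is 0.155).

Request:
jog_arm --pt "0 0.02 0.001 0" --pt "0 0.04 0.001 0" --pt "0 0.06 0.001 0" --pt "0 0.075 0.001 0" --pt "0 0.0835 0.001 0" --pt "0 0.0835 0.001 0" --pt "0 0.0835 0.001 0"

```text
clock: 32.85
position: [0.5257, -0.0404, 0.186]
ee_rot: [-2.328, -2.109, 0.0]
force: [-0.0, -0.4, -3.0]
width: 0.131
gripper_force: 40.0
```

Request:
jog_arm --pt "0 0 0.008 0" --pt "0 0 0.016 0" --pt "0 0 0.022 0" --pt "0 0 0.027 0" --pt "0 0 0.027 0" --pt "0 0 0.027 0"

```text
clock: 33.6
position: [0.5263, -0.0405, 0.159]
ee_rot: [-2.328, -2.11, 0.0]
force: [-0.2, 0.3, -1.7]
width: 0.128
gripper_force: 40.0
```

Request:
jog_arm --pt "-0.015 0 0 0" --pt "-0.035 0 0 0" --pt "-0.055 0 0 0" --pt "-0.075 0 0 0" --pt "-0.095 0 0 0" --pt "-0.115 0 0 0" --pt "-0.135 0 0 0" --pt "-0.148 0 0 0" --pt "-0.154 0 0 0" --pt "-0.154 0 0 0" --pt "-0.154 0 0.001 0"

```text
clock: 34.98
position: [0.5116, -0.193, 0.1581]
ee_rot: [-2.327, -2.111, -0.001]
force: [-1.2, -0.7, 5.3]
width: 0.129
gripper_force: 40.0
```

Request:
jog_arm --pt "0 0 0 0" --pt "0 0 0 0" --pt "0 0 0 0" --pt "0 0 0 0" --pt "0 0 0 0" --pt "0 0 0 0" --pt "0 0 -0.02 0" --pt "0 0 -0.06 0" --pt "0 0 -0.12 0" --pt "0 0 -0.16 0" --pt "0 0 -0.17 0" --pt "0 0 -0.17 0" --hand 0.034

```text
clock: 36.48
position: [0.5113, -0.1936, 0.3279]
ee_rot: [2.327, 2.11, 0.001]
force: [0.4, -1.0, -0.3]
width: 0.371
gripper_force: 0.0
```

```bash
python3 pk.py|grep -v casetop; python3 - <<'E'
from h import *
st();b=cap('side');a=cap('top')
c=np.hstack([b['color'][150:350,110:450,::-1]]);cv2.imwrite('pics/both.png',cv2.resize(c,None,fx=2.2,fy=2.2))
for im in(a,b):
    lid(im,.008,(.51,.5),.15)
    P=im['P'];z=P[...,2];g=(np.hypot(P[...,0]-.51,P[...,1]-.24)<.135)
    m=g&(abs(z-.168)<.006);print('rim',cv2.minAreaRect(P[m][:,:2].astype(np.float32)*1000))
    # grey (unsaturated) plate on table
    hsv=cv2.cvtColor(im['color'],cv2.COLOR_RGB2HSV)
    g=(abs(P[...,0]-.51)<.14)&(abs(P[...,1]-.5)<.15)&(hsv[...,1]<70)&(z<.02)&(z>.003)
    n,l,s,ce=cv2.connectedComponentsWithStats(g.astype(np.uint8));k=l==1+s[1:,4].argmax()
    print('plate',cv2.minAreaRect(P[k][:,:2].astype(np.float32)*1000))
go([.5088,.5002,.3],4.5)
E
```

```text
side case 43 x [-0.0477 -0.0316] y [-0.0862 -0.0731] z [0.0774 0.0938 0.0972]
side case 42 x [-0.048 -0.029] y [-0.1487 -0.1381] z [0.0837 0.0952 0.1005]
side case 534 x [-0.0122  0.0533] y [-0.087 -0.052] z [0.0561 0.0954 0.101 ]
side case 523 x [-0.0111  0.0507] y [-0.1485 -0.113 ] z [0.0544 0.0949 0.0993]
side tab 88 x [-0.0267 -0.0138] y [-0.079  -0.0579] z [0.1869 0.2004 0.2049]
side tab 96 x [-0.025  -0.0124] y [-0.1412 -0.12  ] z [0.1865 0.2007 0.2056]
top case 89 x [0.0342 0.0511] y [-0.0842 -0.0493] z [0.0766 0.0971 0.1019]
top case 202 x [-0.0484  0.0013] y [-0.0758 -0.049 ] z [0.0543 0.0933 0.1127]
top tab 23 x [-0.0269 -0.0165] y [-0.0652 -0.0561] z [0.1879 0.2001 0.2058]
36.575 [ 0.5106 -0.1933  0.3265] [-2.3261e+00 -2.1087e+00  1.9000e-03] [ 0.2 -0.1 -0.5] 0.3701809470296479 0.0
toolaxes(cols)
 [[ 0.098  0.995 -0.002]
 [ 0.995 -0.098  0.001]
 [ 0.    -0.002 -1.   ]]
lid ((515.83935546875, 513.1060180664062), (232.0351104736328, 267.68914794921875), 4.426132678985596) 0.007270071399071333
knob [0.50839575 0.49997844 0.04099934] 118
rim ((513.2193603515625, 239.005859375), (156.9559783935547, 189.00222778320312), 3.0705127716064453)
plate ((509.24761962890625, 501.46356201171875), (179.06246948242188, 212.53912353515625), 4.709097385406494)
lid ((508.7783203125, 506.11407470703125), (219.2701873779297, 286.2012939453125), 14.478829383850098) 0.007608452260599741
knob [0.5096938  0.49751353 0.04122805] 92
rim ((511.995849609375, 238.18463134765625), (159.2821044921875, 192.1478271484375), 2.8566014766693115)
plate ((507.9041442871094, 500.1001281738281), (179.72279357910156, 215.21241760253906), 4.697857856750488)
go [0.5088, 0.5002, 0.3] 4.5 -> [ 0.6901 -0.0696  0.0268] spin -0.1766
```

View pics/both.png

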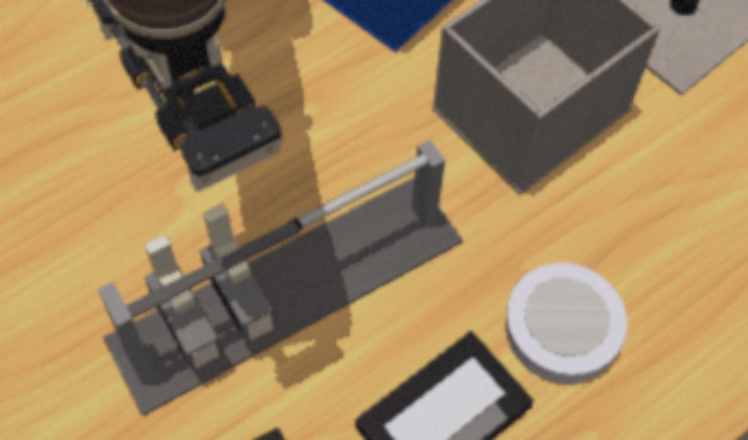

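The picture shows both caddies hanging past the band, with tabs at (160,245) and (217,215). The box is empty and the lid is undisturbed. Now I fetch the lid.

Request:
jog_arm --pt "0.05 -0.005 0 -0.02" --pt "0.11 -0.011 0 -0.04" --pt "0.17 -0.017 0 -0.06" --pt "0.23 -0.023 0 -0.08" --pt "0.29 -0.029 0 -0.1" --pt "0.35 -0.035 0 -0.12" --pt "0.41 -0.041 0 -0.14" --pt "0.47 -0.047 0 -0.16" --pt "0.53 -0.053 0 -0.18" --pt "0.59 -0.06 0 -0.18" --pt "0.65 -0.066 0 -0.18" --pt "0.69 -0.0696 0.02 -0.18" --pt "0.69 -0.0696 0.02 -0.18" --pt "0.69 -0.0696 0.02 -0.18" --pt "0.69 -0.0696 0.02 -0.18" --hand 0.06

```text
clock: 38.55
position: [0.5105, 0.4983, 0.3087]
ee_rot: [2.131, 2.308, 0.001]
force: [0.2, -0.2, 0.8]
width: 0.653
gripper_force: 0.0
```

```bash
python3 - <<'E'
from h import *
st();go([.5088,.5002,.0],4.65)
lid(cap('side'),.008,(.51,.5),.15)
E
```

```text
38.55 [0.5105 0.4983 0.3087] [2.1306e+00 2.3079e+00 1.1000e-03] [ 0.2 -0.2  0.8] 0.6533503930987217 0.0
toolaxes(cols)
 [[-0.08   0.997  0.001]
 [ 0.997  0.08   0.   ]
 [ 0.     0.001 -1.   ]]
go [0.5088, 0.5002, 0.0] 4.65 -> [ 0.002  -0.0019  0.3087] spin -0.0013
lid ((503.9036560058594, 502.30987548828125), (231.39854431152344, 252.78604125976562), 9.0447359085083) 0.00763495246051541
knob [0.50935185 0.49716228 0.0410604 ] 115
```

Request:
jog_arm --pt "0.002 -0.001 0.06 0" --pt "0.002 -0.001 0.12 0" --pt "0.002 -0.001 0.18 0" --pt "0.002 -0.001 0.23 0" --pt "0.002 -0.001 0.27 0" --pt "0.002 -0.001 0.295 0" --pt "0.002 -0.001 0.307 0" --pt "0.002 -0.001 0.307 0" --pt "0.002 -0.001 0.307 0"

```text
clock: 39.72
position: [0.5093, 0.5023, 0.0027]
ee_rot: [2.129, 2.31, 0.004]
force: [1.1, 0.2, 0.2]
width: 0.653
gripper_force: 0.0
```

Request:
jog_arm --pt "0 0 0 0" --pt "0 0 0 0" --pt "0 0 0 0" --pt "0 0 0 0" --pt "0 0 0 0" --pt "0 0 0 0" --pt "0 0 0 0" --pt "0 0 0 0" --hand 0.02 --newtons 40

```text
clock: 40.72
position: [0.5088, 0.5019, 0.0015]
ee_rot: [2.129, 2.31, 0.001]
force: [0.5, -0.1, 5.6]
width: 0.38
gripper_force: 40.0
```

Request:
jog_arm --pt "0 0 -0.02 0" --pt "0 0 -0.06 0" --pt "0 0 -0.1 0" --pt "0 0 -0.15 0" --pt "0 0 -0.2 0" --pt "0 0 -0.225 0" --pt "0 0 -0.23 0" --pt "0 0 -0.23 0"

```text
clock: 41.72
position: [0.5078, 0.5013, 0.2302]
ee_rot: [-2.128, -2.311, 0.002]
force: [0.5, 0.0, -3.9]
width: 0.389
gripper_force: 40.0
```

```bash
python3 - <<'E'
from h import *
st();go([.5126,.2386,.23],3.0)
for n in('side','top'):lid(cap(n),.238,(.51,.5))
E
```

```text
41.725 [0.5078 0.5013 0.2302] [-2.1285 -2.3105  0.0025] [ 0.5  0.  -3.9] 0.3893172197483976 39.999112486839294
toolaxes(cols)
 [[-0.082  0.997 -0.001]
 [ 0.997  0.082 -0.001]
 [-0.001 -0.001 -1.   ]]
go [0.5126, 0.2386, 0.23] 3.0 -> [-0.2622 -0.0167  0.0005] spin 0.0296
lid ((505.69488525390625, 498.92095947265625), (181.69598388671875, 216.54217529296875), 4.736329555511475) 0.236427549762262
knob [0.50597382 0.49770777 0.26992766] 143
lid ((510.23651123046875, 460.64996337890625), (181.25296020507812, 134.90769958496094), 3.7703444957733154) 0.23571355931192992
knob [0.51975914 0.49638824 0.26972654] 88
```

Request:
jog_arm --pt "-0.02 -0.001 0 0" --pt "-0.06 -0.004 0 0.01" --pt "-0.1 -0.006 0 0.02" --pt "-0.14 -0.0085 0 0.028" --pt "-0.18 -0.011 0 0.028" --pt "-0.22 -0.013 0 0.028" --pt "-0.25 -0.015 0 0.028" --pt "-0.261 -0.016 0 0.028" --pt "-0.261 -0.016 0.02 0.028" --pt "-0.261 -0.016 0.035 0.028" --pt "-0.261 -0.016 0.04 0.028" --pt "-0.261 -0.016 0.04 0.028" --pt "-0.261 -0.016 0.04 0.028"

```text
clock: 43.45
position: [0.5142, 0.2406, 0.1915]
ee_rot: [2.16, 2.281, 0.001]
force: [0.0, 0.4, -4.0]
width: 0.387
gripper_force: 40.0
```

```bash
python3 - <<'E'
from h import *
st()
for n in('side','top'):lid(cap(n),.196,(.51,.24))
E
```

```text
43.45 [0.5142 0.2406 0.1915] [2.1603e+00 2.2806e+00 1.3000e-03] [ 0.   0.4 -4. ] 0.3865051416733192 39.99901235103607
toolaxes(cols)
 [[-0.054  0.999  0.001]
 [ 0.999  0.054  0.   ]
 [ 0.     0.001 -1.   ]]
lid ((512.5089111328125, 239.0264434814453), (182.5081787109375, 216.4366455078125), 2.524686098098755) 0.19799967621066034
knob [0.51138578 0.2326431  0.22879206] 112
lid ((516.9561157226562, 178.96060180664062), (180.91900634765625, 89.3218994140625), 3.181058883666992) 0.1976197959653208
```

Lid is centred over the box to within about 1 mm, with its underside 22 mm above the rim. I lower it and release.

Request:
jog_arm --pt "0 0 0.008 0" --pt "0 0 0.015 0" --pt "0 0 0.019 0" --pt "0 0 0.022 0" --pt "0 0 0.022 0" --pt "0 0 0.022 0"

```text
clock: 44.3
position: [0.5137, 0.2402, 0.1694]
ee_rot: [-2.161, -2.28, 0.0]
force: [-3.4, -1.6, 3.0]
width: 0.383
gripper_force: 40.0
```

Request:
jog_arm --pt "0 0 0 0" --pt "0 0 0 0" --pt "0 0 0 0" --pt "0 0 0 0" --pt "0 0 0 0" --pt "0 0 0 0" --pt "0 0 -0.04 0" --pt "0 0 -0.1 0" --pt "0 0 -0.15 0" --pt "0.05 0 -0.15 0" --pt "0.11 0 -0.15 0" --pt "0.17 0 -0.15 0" --pt "0.2 0 -0.15 0" --pt "0.2 0 -0.15 0" --pt "0.2 0 -0.15 0" --hand 0.06

```text
clock: 46.18
position: [0.5036, 0.4388, 0.319]
ee_rot: [2.161, 2.279, -0.001]
force: [0.1, -0.6, 0.6]
width: 0.652
gripper_force: 0.0
```

```bash
python3 pk.py|grep -v casetop; python3 - <<'E'
from h import *
st()
for n in('side','top'):lid(cap(n),.176,(.51,.24))
E
```

```text
side case 43 x [-0.0467 -0.0307] y [-0.0863 -0.0734] z [0.0794 0.0935 0.0983]
side case 43 x [-0.0495 -0.0267] y [-0.1486 -0.1381] z [0.0839 0.0957 0.1024]
side case 538 x [-0.0119  0.0531] y [-0.0869 -0.0519] z [0.0559 0.0954 0.1006]
side case 520 x [-0.0106  0.051 ] y [-0.1486 -0.1129] z [0.054  0.095  0.1001]
side tab 92 x [-0.0262 -0.0138] y [-0.0791 -0.0579] z [0.1861 0.1996 0.2052]
side tab 95 x [-0.0246 -0.0121] y [-0.1413 -0.1198] z [0.1861 0.2007 0.2066]
top case 88 x [0.0341 0.0509] y [-0.0845 -0.0495] z [0.0769 0.097  0.103 ]
top case 83 x [0.0346 0.0487] y [-0.1462 -0.1107] z [0.0668 0.0956 0.101 ]
top case 13 x [0.0147 0.0213] y [-0.1272 -0.111 ] z [0.0686 0.0944 0.0965]
top case 250 x [-0.0485  0.0005] y [-0.0839 -0.0489] z [0.0568 0.0933 0.1104]
top case 284 x [-0.0503  0.0011] y [-0.146  -0.1107] z [0.0536 0.094  0.109 ]
top tab 53 x [-0.0269 -0.0155] y [-0.0778 -0.0566] z [0.1868 0.2006 0.2082]
top tab 55 x [-0.0251 -0.0135] y [-0.1389 -0.1187] z [0.1873 0.2009 0.2061]
46.275 [0.5039 0.4383 0.3195] [2.1629e+00 2.2776e+00 4.0000e-04] [-0.3 -0.4  1. ] 0.6507098531105889 0.0
toolaxes(cols)
 [[-0.052  0.999  0.001]
 [ 0.999  0.052 -0.   ]
 [-0.     0.001 -1.   ]]
lid ((511.99432373046875, 239.11338806152344), (181.88909912109375, 216.22341918945312), 2.76643967628479) 0.17600657777294543
knob [0.51417401 0.23785998 0.20779447] 144
lid ((513.5267944335938, 240.0274200439453), (180.94082641601562, 213.17442321777344), 2.7620537281036377) 0.17556204157714883
knob [0.51220973 0.23917758 0.2095363 ] 161
```

Lid is at (0.513, 0.2395) and the box at (0.5126, 0.2386), with matching yaw. Handing in.

```bash
python3 -c "
from h import *
print(arm.sign_off())"
```

```text
the job is handed in; nothing more can be done
None
```

Job handed in: both caddies present hang on the rail wholly past the band, and the lid is back square on the empty box to within about 1 mm by the cameras; no verdict was returned.

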